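Wind the tray in to clamp a ramekin for scraping

TASK

Hold the ramekin fast so that I can scrape it: fit the loose crank fully down on the square shaft on top of the grey steel box and wind it clockwise, keeping it on the shaft, to draw the tray in until the ramekin is firmly nipped between the tray's lip and the box's sprung pad. Stop once the crank has grown clearly stiffer (about one and a half times its running effort), because at nearly double the ceramic cracks; then let go, leaving the crank on the shaft. Do not touch the ramekin or the tray, and leave the other things on the bench where they are.

Things in the scene. Friction and masses are not known exactly. Their poses are not given: they have to be found in the camera images.
- shaft_top (a point): Centre of the top end of the vertical square steel shaft in the middle of the grey box's top. 20 mm square, sides along this frame's x and y, z up along its axis. It rises 37 mm above the box top: a round flange 48 mm across and 6 mm thick, 26 mm of full square, then a 5 mm round tip tapering to 14 mm across. The flange and shaft turn together.
- box: Fixed grey steel box, 170 x 200 mm, 85 mm tall, origin under its centre, tray side facing its -x (to the robot's right). Clockwise from above its shaft draws the tray in 18 mm per turn; 2.1 to 3.1 turns are needed, the first 1.9 always free. Running free the shaft resists with a steady 0.42 N m (about 7.6 N at the crank's handle); it stays where it is left, under load too.
- crank_hub (a point): Centre (18 mm above the underside) of the loose crank's steel hub, a 36 mm cube with a vertical square through-hole 22.5 mm wide that fits the shaft in any of four quarter turns. x points along the arm to the handle, z up. It can be gripped by the faces across y. Fully home, the hub rests on the shaft's flange and this point is 13 mm below shaft_top.
- crank: The whole loose crank, 0.29 kg, standing on the bench on its hub with the handle up; origin at the centre of the hub's underside, axes as crank_hub. The arm (14 mm wide, 10 mm thick, top 36 mm above the underside) reaches out 68 mm along +x.
- crank_knob (a point): Middle of the crank's red upright round handle, 24 mm across and 48 mm tall, standing on the arm 55 mm out from the hub's centre; 60.5 mm above the hub's underside. The handle turns freely on its own pin, so it can be gripped without turning the wrist while it is led round in a circle.
- tray: The box's aluminium pull-out tray, 112 mm wide, with an upright rubber-faced lip at its outer end; the ramekin stands on it. Origin under the box's centre when fully out, as at the start; x points from the lip to the box, the way it moves when wound in (up to 100 mm). The lip's inner face lies at x = -239 mm, its top 56 mm above the bench.
- ramekin_mid (a point): Centre (half-way up) of the white ceramic ramekin, 80 mm across, 46 mm tall, loose on the tray floor 10 mm above the bench. It rides in with the tray until it meets the sprung rubber pad in front of the box. The pad is adjustable, stands 26 to 38 mm out from the box's front face and is not measured: the nip must be felt.
- ramekin: The same ramekin; origin at the centre of its underside, z up. Once it is nipped the pad yields 1 mm per 30 N, and the effort at the crank's handle grows by about 1.5 N for each further 20 degrees of crank: +1.5 N over the running effort is hardly a hold, +3 to +4.5 N is firm, above +6 N the ceramic cracks.
- pliers: A bystander to be left alone: chrome locking pliers lying flat, 200 mm long. Origin at the centre of its underside.
- level: A bystander to be left alone: short orange level, 230 x 22 x 45 mm, standing on its long edge. Origin at the centre of its underside.
- scraper: A bystander to be left alone: green plastic scraper lying flat, 160 mm long. Origin at the centre of its underside.
- screwdriver: A bystander to be left alone: red-handled screwdriver lying flat, about 200 mm long. Origin at the centre of its underside.
- screw_jar: A bystander to be left alone: glass screw jar, 60 mm across, 75 mm tall. Origin at the centre of its underside.
- glue: A bystander to be left alone: white glue bottle, 52 mm across, 150 mm tall. Origin at the centre of its underside.
- tape: A bystander to be left alone: yellow roll of tape lying flat, 100 mm across, 24 mm tall. Origin at the centre of its underside.
Mind the look-alikes: they are no part of the job. Leave any pink look-alike of the crank alone. What is shaped like the ramekin but purple is not meant.

How it is judged:
By the outcome, as a careful person would: the job done as asked, in the order asked, and still so for the second after the job is handed in, with the robot touching nothing.
It also fails if it takes over 72 s, if anything falls off the work surface, if the arm or the gripper's body presses on something with over 40 N, if the wrist force passes 120 N, or if a joint passes its speed limit or range.

ROBOT

A 7-joint arm with a two-finger parallel gripper is mounted at the origin on the work surface. World frame = base frame: x ahead of the robot, y to its left, z up, the work surface at z = 0. Lengths are in m, angles in rad, forces in N, time in s.
With the tool pointing down it reaches from about 0.425 to 0.875 m from the base axis. Payload 4.7 kg.
Tool frame: the origin (TCP) lies at the very end of the fingers, on their centre line; the grasp point (between the pads) lies 19 mm behind it (grip_point_offset is the distance from the TCP to the grasp point, in m); x points along the fingers, z is the direction in which the jaws open and shut, and the axes are right-handed (so a half turn about x gives the same grasp; the last joint's range is limited). The gripper opens to 87 mm and grips with 3 to 60 N. Pads are 19 mm wide; open, the fingers measure 117 mm over their backs; the gripper's body (75 mm by 190 mm) begins 51 mm behind the grasp point.
Start: joints at [1.203, 0.321, -0.07, 1.45, 0.023, 1.371, -0.057], TCP at [0.242, -0.603, 0.223] pointing down, gripper open.
Joint ranges: [-2.86, 2.86], [-0.3, 2.09], [-1.38, 1.24], [0.06, 2.45], [-1.56, 4.7], [0.09, 2.05], [-2.69, 2.69]. Speed limits (rad/s): [2.57, 2.57, 3.14, 3.14, 3.14, 3.14, 3.14].

INTERFACE

Orientations are given as a rotation vector (axis times angle).
In Python, from bench import get_state, get_image, calibration, close_job, grip_point_offset gives the robot as it stands.
- The arm moves only by the tool play_rows, never from a script. Its argument "targets" is a list of rows, each an object with "claw": the closure, from 0 (fully open) to 1 (shut); "linear": the shift along the tool's x, y, z as a fraction of full scale, a list of three; "rotation": the turn, a rotation vector about the tool's x, y, z as a fraction of full scale, a list of three. In form: [{"claw": claw, "linear": [x, y, z], "rotation": [wx, wy, wz]}, ...]. A call has 1 to 10 rows; each row shifts and turns the pose as measured when the row begins, along the tool's axes as they then stand; what a row does not reach is not made up. Full scale, the value 1, is 2.5 cm for a shift and 90 degrees for a turn. A row lasts 1/12 s, in which the tool goes at most 41.7 mm and 7.16 degrees, less where a joint would pass 70% of its speed; a pose out of reach is approached as far as the arm can. A call with a number of a shift or a turn outside -1 to 1 is refused whole. A call with a gripper value outside its range is refused whole. The fingers move at their own pace and stop on an object; "newtons" is the grip in N (left out, the last holds). Time passes only in rows, so rows that do not move let the fingers close. It gives the time, the measured TCP pose, the force and the opening at its end, in the units of the state.
- get_state(): the state, without advancing time (a new reading comes with each control period).
- get_image(name): name is "scene" or "top" or "wrist"; returns the picture (480x640x3 uint8, blue, green, red); there is no depth.
- calibration(name): a dict with "fx", "fy", "cx", "cy" (pixels), "dist_coeffs" ([k1, k2, p1, p2, k3] as OpenCV has them; the pictures are not rectified), "rvec" (rotation vector, rad) and "tvec" (3), from world to camera coordinates, as OpenCV has them; the wrist camera has in their place "hand_eye" (4x4, takes a point from camera to tool coordinates, whose origin is the TCP and whose axes are the tool frame's). Camera axes: x right, y down, z forward; pixel columns grow to the right and rows downward; lengths in m; the calibration is good to about 2 mm. A picture is of the moment at which its call begins: read the wrist's pose just before it. calibration takes no time and is no camera call.
- close_job(): hands the job in, once; it reports no verdict.
The state is a dict: "time": time; "joint_positions": joint angles; "qd": joint speeds; "joint_torque": joint torques, N m; "position": TCP position; "tool_rot": TCP orientation; "ft_force": force on the tool from outside, world axes, zero at the start; "torque": the same for the moment, N m; "grip_width": opening from 0.0 (shut) to 1.0 (fully open).
Only numpy, scipy, OpenCV 4.12 (cv2) and the standard library are available. Lean on these libraries where they do the work, as an engineer would, in place of code of your own. Each camera call takes 0.05 s, during which the arm holds its last target. There are 200 camera calls.

## Working session

There is one attempt and no reset: what is moved stays moved. The work goes in short steps, Python scripts to look and compute and a tool call to move; the robot and the scene stay as the last step left them, time stands still between calls to the robot, and variables do not carry over. Pictures are saved under pics/ and viewed, about 8 in all and at most 12, crops included, and the job is handed in when it is done.

Besides the shell and the picture viewer there is one more tool, called after ">>>" by a JSON object that holds its "api" and its "payload". play_rows: Moves the arm, as the interface text tells. Shift numbers are shares of 2.5 cm and turn numbers shares of 90 degrees, none past 1 either way. Its arguments: {"type":"object","properties":{"targets":{"type":"array"},"newtons":{"type":"number"}},"required":["targets"]}

```bash
ls; mkdir -p pics
python3 - <<'E'
from bench import *
import cv2
print(get_state(), grip_point_offset)
a=get_image("scene");b=get_image("top")
cv2.imwrite("pics/scene0.png",a);cv2.imwrite("pics/top0.png",b)
for n in("scene","top","wrist"):print(n,calibration(n))
E
```

```text
pics
{'time': 0.0, 'joint_positions': array([ 1.20308539,  0.3217996 , -0.07011605,  1.45168944,  0.02261375,
        1.37078828, -0.05691732]), 'qd': array([-0.00130969, -0.00095185,  0.00012483, -0.00027616, -0.0001338 ,
        0.00011363,  0.0014636 ]), 'joint_torque': array([ 1.45265824e-05, -4.91295648e+01, -4.04059617e-01, -3.12526917e+01,
       -6.40310207e-02,  4.35569545e-02,  1.50228575e-04]), 'position': array([ 0.24195015, -0.60268986,  0.22146971]), 'tool_rot': array([ 0.92450359,  1.36766177, -0.92289421]), 'ft_force': array([ 0.27571167, -0.50491586,  0.1640445 ]), 'torque': array([-0.06191345,  0.03062876,  0.01165372]), 'grip_width': 0.9995709810949929} 0.0187
scene {'fx': 533.0752107675071, 'fy': 533.0752107675071, 'cx': 319.38735007808566, 'cy': 232.24559043579006, 'dist_coeffs': array([-0.12146456,  0.        ,  0.        ,  0.        ,  0.        ]), 'rvec': array([ 1.90121115,  1.7803834 , -0.62389433]), 'tvec': array([-0.03889997, -0.36937015,  1.87559344])}
top {'fx': 533.1221591945142, 'fy': 533.1221591945142, 'cx': 315.3526501288148, 'cy': 231.22090141093702, 'dist_coeffs': array([-0.08296916,  0.        ,  0.        ,  0.        ,  0.        ]), 'rvec': array([ 2.18035811, -2.02669347,  0.22096746]), 'tvec': array([-0.04225319,  0.58260505,  1.17589561])}
wrist {'fx': 375.37850398664284, 'fy': 375.37850398664284, 'cx': 323.87965247323564, 'cy': 241.18282939316438, 'dist_coeffs': array([-0.06151792,  0.        ,  0.        ,  0.        ,  0.        ]), 'hand_eye': array([[-3.23387836e-04, -3.00272185e-01,  9.53853506e-01,
        -1.61397274e-01],
       [-5.73236571e-04, -9.53853343e-01, -3.00272328e-01,
         8.22260614e-02],
       [ 9.99999783e-01, -6.43888131e-04,  1.36337571e-04,
         6.51758296e-05],
       [ 0.00000000e+00,  0.00000000e+00,  0.00000000e+00,
         1.00000000e+00]])}
```

View pics/top0.png

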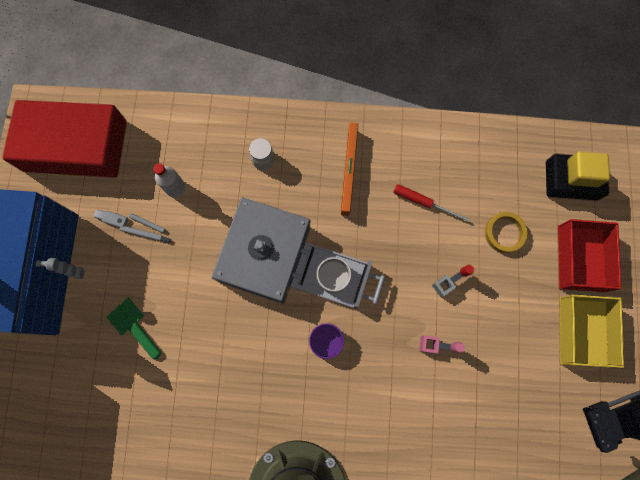

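View pics/scene0.png

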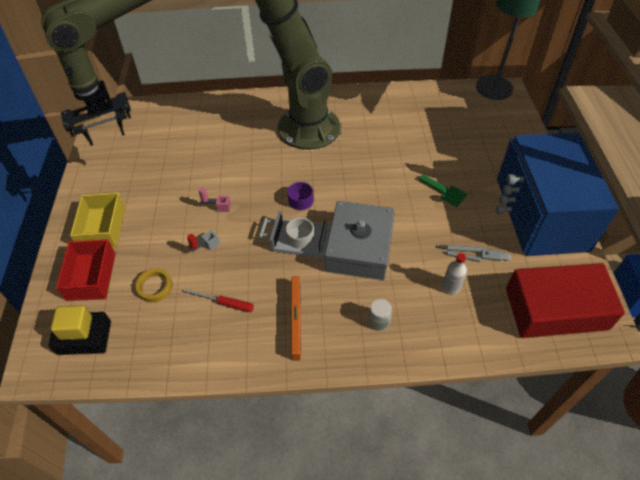

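Top view: the box is centred near (263,250) with its shaft tip near (262,243). The ramekin is at (333,274), the crank hub at (444,287) with its red handle at (467,270), and the pink look-alike is at (430,345). In the scene view the shaft tip is near (361,228), the hub at (208,240) and the knob at (193,241).

```bash
cat > h.py <<'E'
from bench import *
import numpy as np, cv2
from scipy.spatial.transform import Rotation as R
def cam(n,st=None):
    c=calibration(n);K=np.array([[c['fx'],0,c['cx']],[0,c['fy'],c['cy']],[0,0,1]])
    if n=='wrist':
        st=st or get_state();T=np.eye(4);T[:3,:3]=R.from_rotvec(st['tool_rot']).as_matrix();T[:3,3]=st['position']
        T=T@c['hand_eye'];return K,c['dist_coeffs'],T[:3,:3],T[:3,3]
    M=cv2.Rodrigues(c['rvec'])[0];return K,c['dist_coeffs'],M.T,-M.T@c['tvec']
def ray(C,uv):
    p=cv2.undistortPoints(np.array([[uv]],float),C[0],C[1])[0,0];d=C[2]@[p[0],p[1],1];return C[3],d/np.linalg.norm(d)
def plane(C,uv,z):
    o,d=ray(C,uv);return o+d*(z-o[2])/d[2]
def tri(*cu):
    A=0;b=0;rs=[ray(C,u) for C,u in cu]
    for o,d in rs:
        P=np.eye(3)-np.outer(d,d);A=A+P;b=b+P@o
    x=np.linalg.solve(A,b);return x,[round(1000*np.linalg.norm(np.cross(x-o,d)),1) for o,d in rs]
def proj(C,X):
    return cv2.projectPoints(np.array([X],float),cv2.Rodrigues(C[2].T)[0],-C[2].T@C[3],C[0],C[1])[0][0,0]
def mask(im,lo,hi,box=None):
    m=cv2.inRange(cv2.cvtColor(im,cv2.COLOR_BGR2HSV),lo,hi)
    if box:
        z=np.zeros_like(m);x0,y0,x1,y1=box;z[y0:y1,x0:x1]=1;m=m*z
    return m
def blob(m):
    n,l,s,c=cv2.connectedComponentsWithStats(m);i=1+np.argmax(s[1:,4]);return c[i],s[i]
E
python3 - <<'E'
from h import *
T=cam('top');S=cam('scene');t=cv2.imread('pics/top0.png');s=cv2.imread('pics/scene0.png')
def red(im,b):return blob(mask(im,(0,150,60),(8,255,255),b)|mask(im,(172,150,60),(180,255,255),b))
kt,a=red(t,(440,255,490,300));ks,b=red(s,(180,225,205,258));print(kt,a,ks,b)
print('knob',tri((T,kt),(S,ks)))
print('hub',tri((T,(444,287)),(S,(208,240))),plane(T,(444,287),.036))
print('shaft',tri((T,(262,243)),(S,(361,228))),plane(T,(262,243),.122))
print('ram',plane(T,(333,274),.056))
# box top corners
for u in((243,200),(309,217),(281,300),(214,279)):print('box',plane(T,u,.085)[:2])
st=get_state();Rm=R.from_rotvec(st['tool_rot']).as_matrix();print(Rm.round(3))
v=np.hstack([cv2.resize(t[200:320,200:360],None,fx=2.5,fy=2.5,interpolation=2),cv2.resize(t[230:310,400:507],None,fx=3.75,fy=3.75,interpolation=2)])
v2=np.hstack([cv2.resize(s[190:290,300:407],None,fx=3,fy=3),cv2.resize(s[190:290,150:257],None,fx=3,fy=3)])
w=max(v.shape[1],v2.shape[1]);p=lambda i:cv2.copyMakeBorder(i,0,0,0,w-i.shape[1],0)
o=np.vstack([p(v),p(v2)]);print(o.shape);cv2.imwrite('pics/c1.png',cv2.resize(o,(800,int(o.shape[0]*800/w))))
E
```

```text
[466.67826087 269.94782609] [460 265  14  11 115] [192.1588785  240.79439252] [187 234  11  15 107]
knob (array([ 0.51895359, -0.35407569,  0.06012833]), [np.float64(0.9), np.float64(0.9)])
hub (array([ 0.48223403, -0.31700054,  0.01093899]), [np.float64(2.2), np.float64(2.2)]) [ 0.47894845 -0.30878639  0.036     ]
shaft (array([0.54021105, 0.1201085 , 0.10121324]), [np.float64(3.0), np.float64(3.0)]) [0.53619193 0.11473513 0.122     ]
ram [ 0.48824531 -0.04731946  0.056     ]
box [0.64088671 0.17249272]
box [0.61159948 0.01702206]
box [0.41768171 0.06480756]
box [0.4531697  0.21901651]
[[-0.001  0.928  0.373]
 [ 0.002  0.373 -0.928]
 [-1.    -0.    -0.002]]
(600, 801, 3)
```

View pics/c1.png

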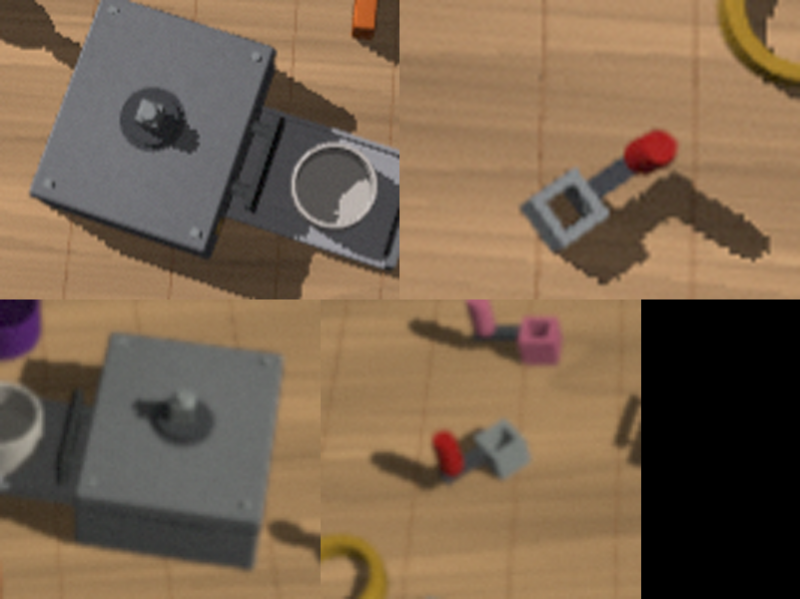

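>>> {"api": "play_rows", "payload": {"targets": [{"claw": 0, "linear": [0, 1, -0.56], "rotation": [0, 0, 0]}, {"claw": 0, "linear": [0, 1, -0.56], "rotation": [0, 0, 0]}, {"claw": 0, "linear": [0, 1, -0.56], "rotation": [0, 0, 0]}, {"claw": 0, "linear": [0, 1, -0.56], "rotation": [0, 0, 0]}, {"claw": 0, "linear": [0, 1, -0.56], "rotation": [0, 0, 0]}, {"claw": 0, "linear": [0, 1, -0.56], "rotation": [0, 0, 0]}, {"claw": 0, "linear": [0, 1, -0.56], "rotation": [0, 0, 0]}, {"claw": 0, "linear": [0, 1, -0.56], "rotation": [0, 0, 0]}, {"claw": 0, "linear": [0, 1, -0.56], "rotation": [0, 0, 0]}, {"claw": 0, "linear": [0, 1, -0.56], "rotation": [0, 0, 0]}]}}

```text
time: 0.93
position: [0.4196, -0.3763, 0.2141]
tool_rot: [0.938, 1.373, -0.94]
ft_force: [0.5, 0.9, -0.1]
grip_width: 0.998
```

>>> {"api": "play_rows", "payload": {"targets": [{"claw": 0, "linear": [0, 0, 0], "rotation": [-0.078, 0, 0]}, {"claw": 0, "linear": [0, 0, 0], "rotation": [-0.078, 0, 0]}, {"claw": 0, "linear": [0, 0, 0], "rotation": [-0.078, 0, 0]}, {"claw": 0, "linear": [0, 0, 0], "rotation": [-0.078, 0, 0]}, {"claw": 0, "linear": [0, 0, 0], "rotation": [-0.078, 0, 0]}, {"claw": 0, "linear": [0, 0, 0], "rotation": [-0.078, 0, 0]}, {"claw": 0, "linear": [0, 0, 0], "rotation": [-0.078, 0, 0]}, {"claw": 0, "linear": [0, 0, 0], "rotation": [-0.078, 0, 0]}, {"claw": 0, "linear": [0, 0, 0], "rotation": [-0.078, 0, 0]}, {"claw": 0, "linear": [0, 0, 0], "rotation": [-0.078, 0, 0]}]}}

```text
time: 1.77
position: [0.4255, -0.3629, 0.2094]
tool_rot: [-0.024, 1.586, 0.049]
ft_force: [0.4, -0.0, -0.5]
grip_width: 1.001
```

>>> {"api": "play_rows", "payload": {"targets": [{"claw": 0, "linear": [0, 0.75, 0.75], "rotation": [0, 0, 0]}, {"claw": 0, "linear": [0, 0.75, 0.75], "rotation": [0, 0, 0]}, {"claw": 0, "linear": [0, 0.75, 0.75], "rotation": [0, 0, 0]}, {"claw": 0, "linear": [0, 0, 0], "rotation": [-0.078, 0, 0]}, {"claw": 0, "linear": [0, 0, 0], "rotation": [-0.078, 0, 0]}, {"claw": 0, "linear": [0, 0, 0], "rotation": [-0.078, 0, 0]}, {"claw": 0, "linear": [0, 0, 0], "rotation": [-0.078, 0, 0]}, {"claw": 0, "linear": [0, 0, 0], "rotation": [-0.078, 0, 0]}, {"claw": 0, "linear": [0, 0, 0], "rotation": [-0.078, 0, 0]}, {"claw": 0, "linear": [0, 0, 0], "rotation": [0, 0, 0]}]}}

```text
time: 2.6
position: [0.4781, -0.2994, 0.204]
tool_rot: [-0.601, 1.493, 0.647]
ft_force: [-0.5, -0.5, -0.9]
grip_width: 0.998
```

Run:
```python
from h import *
C=cam('wrist');w=get_image('wrist');cv2.imwrite('pics/w1.png',w);np.savez('w1.npz',*C)
st=get_state();print(st['position'],R.from_rotvec(st['tool_rot']).as_matrix().round(3))
```

```text
[ 0.47800483 -0.29944203  0.20395783] [[-0.023 -0.711  0.703]
 [ 0.021  0.703  0.711]
 [-0.999  0.032 -0.001]]
```

View pics/w1.png

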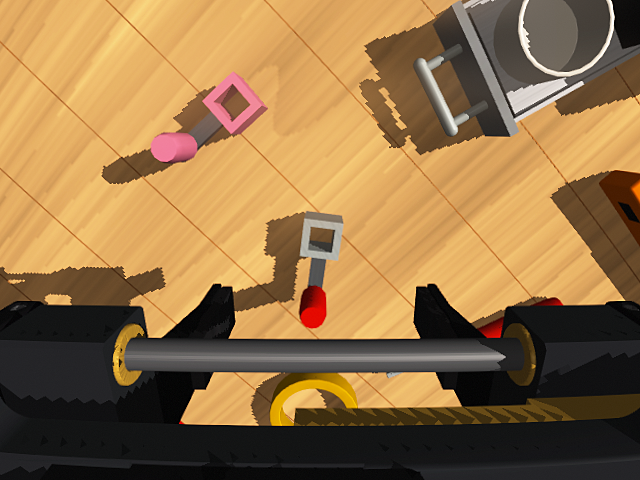

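The wrist view shows the crank hub's top centred near (322,239) with the arm running down to the red knob at (313,306). The fingers sit at columns 215 and 430, and the tray handle and pink crank are well clear.

Run:
```python
from h import *
C=cam('wrist');w=cv2.imread('pics/w1.png');T=cam('top');S=cam('scene')
h=mask(w,(0,0,120),(180,60,255),(285,195,360,275))
n,l,s,c=cv2.connectedComponentsWithStats(h);i=1+np.argmax(s[1:,4]);m=(l==i).astype('u1')
cs,hi=cv2.findContours(m,cv2.RETR_CCOMP,cv2.CHAIN_APPROX_NONE)
for k,cc in enumerate(cs):
    if cv2.contourArea(cc)>80:
        r=cv2.minAreaRect(cc);print(k,hi[0][k][3],cv2.contourArea(cc),r)
        b=cv2.boxPoints(r);P=np.array([plane(C,p,.036)[:2] for p in b]);print(P.round(4).tolist(),P.mean(0),np.degrees(np.arctan2(*(P[1]-P[0])[::-1])))
print('hub tri',tri((C,(322,238.5)),(T,(444.5,286)),(S,(210.7,236.7))),plane(C,(322,239),.036))
kc,_=blob(mask(w,(0,150,60),(8,255,255),(290,270,340,335))|mask(w,(172,150,60),(180,255,255),(290,270,340,335)));print(kc)
print('knob',tri((C,kc),(T,(466.7,269.9)),(S,(192.2,240.8))),plane(C,kc,.0605))
print('axis at .036',proj(C,C[3]*0+get_state()['position']+np.array([0,0,.036-.204])))
cv2.imwrite('pics/m.png',cv2.resize(w[195:340,270:370],None,fx=4,fy=4))
```

```text
0 -1 1440.0 ((321.2380065917969, 235.965087890625), (39.054378509521484, 44.80350112915039), 7.594643592834473)
[[0.4817, -0.3371], [0.4562, -0.3033], [0.484, -0.2818], [0.5106, -0.315]] [ 0.48310653 -0.30929257] 127.06087939277067
1 0 591.0 ((320.9000244140625, 239.1999969482422), (25.880111694335938, 25.031579971313477), 8.130102157592773)
[[0.4825, -0.3281], [0.4683, -0.3091], [0.4871, -0.295], [0.5017, -0.3138]] [ 0.4849069  -0.31149856] 126.81365550570396
hub tri (array([ 0.48419861, -0.31018303,  0.0298266 ]), [np.float64(2.3), np.float64(2.3), np.float64(2.4)]) [ 0.48540267 -0.31056893  0.036     ]
[313.01956522 306.9326087 ]
knob (array([ 0.51933125, -0.35441649,  0.06105422]), [np.float64(1.3), np.float64(0.5), np.float64(1.6)]) [ 0.51989889 -0.35592097  0.0605    ]
axis at .036 [324.96279466 225.08595622]
```

```bash
cat >> h.py <<'E'
def go(p,yaw):
    st=get_state();A=R.from_rotvec(st['tool_rot']);y=np.radians(yaw)
    Y=np.array([np.cos(y),np.sin(y),0]);X=np.array([0,0,-1.]);B=R.from_matrix(np.c_[X,Y,np.cross(X,Y)])
    d=np.asarray(p)-st['position'];print('world d mm',(1000*d).round(1),'pos',st['position'].round(4),'yaw',np.degrees(np.arctan2(*A.as_matrix()[1::-1,1])).round(2))
    print('t',round(st['time'],2),'lin total',(A.inv().apply(d)/.025).round(2),'rot deg total',np.degrees((A.inv()*B).as_rotvec()).round(2),'frac',((A.inv()*B).as_rotvec()/(np.pi/2)).round(4),'lin after rot',(B.inv().apply(d)/.025).round(2), 'F',st['ft_force'].round(1),'tq',st['torque'].round(2),'g',round(st['grip_width'],3))
E
python3 -c "
from h import *
go([.4845,-.3108,.014],127.5)"
```

```text
world d mm [   6.5  -11.4 -190. ] pos [ 0.478  -0.2994  0.204 ] yaw 135.33
t 2.65 lin total [ 7.58 -0.74 -0.13] rot deg total [ 7.84 -0.2  -1.8 ] frac [ 0.0871 -0.0022 -0.02  ] lin after rot [ 7.6  -0.52 -0.07] F [ 0.2  0.1 -0. ] tq [ 0.05 -0.12 -0.01] g 1.003
```

Turn and centre first, then descend most of the way.

>>> {"api": "play_rows", "payload": {"targets": [{"claw": 0, "linear": [0, 0, 0], "rotation": [0.044, -0.001, -0.012]}, {"claw": 0, "linear": [0, 0, 0], "rotation": [0.044, -0.001, -0.012]}, {"claw": 0, "linear": [0.8, -0.26, -0.04], "rotation": [0, 0, 0]}, {"claw": 0, "linear": [0.8, -0.26, -0.03], "rotation": [0, 0, 0]}, {"claw": 0, "linear": [0.8, 0, 0], "rotation": [0, 0, 0]}, {"claw": 0, "linear": [0.8, 0, 0], "rotation": [0, 0, 0]}, {"claw": 0, "linear": [0, 0, 0], "rotation": [0, 0, 0]}]}}

```text
time: 3.23
position: [0.4852, -0.3128, 0.1219]
tool_rot: [-0.491, 1.512, 0.475]
ft_force: [-1.1, 1.3, -0.6]
grip_width: 0.997
```

Run:
```python
from h import *
go([.4845,-.3108,.014],127.5)
C=cam('wrist');w=get_image('wrist');cv2.imwrite('pics/w2.png',w)
print(proj(C,(.4845,-.3108,.036)))
h=mask(w,(0,0,120),(180,60,255),(265,150,380,330))
n,l,s,c=cv2.connectedComponentsWithStats(h);i=1+np.argmax(s[1:,4]);m=(l==i).astype('u1')
cs,hi=cv2.findContours(m,cv2.RETR_CCOMP,cv2.CHAIN_APPROX_NONE)
for k,cc in enumerate(cs):
    if cv2.contourArea(cc)>150:
        r=cv2.minAreaRect(cc);b=cv2.boxPoints(r);P=np.array([plane(C,p,.036)[:2] for p in b])
        e=P[1]-P[0];print(hi[0][k][3],r,P.mean(0).round(4),np.degrees(np.arctan2(e[1],e[0])),np.linalg.norm(e),np.linalg.norm(P[2]-P[1]))
```

```text
world d mm [  -0.7    2.  -107.9] pos [ 0.4852 -0.3128  0.1219] yaw 125.36
t 3.23 lin total [4.31 0.13 0.02] rot deg total [-2.14  0.04  0.6 ] frac [-0.0238  0.0005  0.0067] lin after rot [4.32 0.08 0.03] F [-1.1  1.3 -0.6] tq [ 0.08 -0.04 -0.07] g 0.997
[325.76734083 244.20157528]
-1 ((325.5022277832031, 240.06658935546875), (59.666866302490234, 52.17102813720703), 88.09085083007812) [ 0.4829 -0.3089] 37.27568668539657 0.03510912238022173 0.04330384962089837
0 ((326.468017578125, 245.29690551757812), (32.05780792236328, 33.69248580932617), 87.39744567871094) [ 0.4855 -0.3113] 38.02611074274888 0.023033920206031577 0.0234567462551095
```

>>> {"api": "play_rows", "payload": {"targets": [{"claw": 0, "linear": [0.8, 0.07, 0.03], "rotation": [-0.024, 0, 0.007]}, {"claw": 0, "linear": [0.8, 0, 0], "rotation": [0, 0, 0]}, {"claw": 0, "linear": [0.8, 0, 0], "rotation": [0, 0, 0]}, {"claw": 0, "linear": [0.8, 0, 0], "rotation": [0, 0, 0]}, {"claw": 0, "linear": [0.6, 0, 0], "rotation": [0, 0, 0]}, {"claw": 0, "linear": [0.3, 0, 0], "rotation": [0, 0, 0]}, {"claw": 0, "linear": [0, 0, 0], "rotation": [0, 0, 0]}]}}

```text
time: 3.87
position: [0.4929, -0.3161, 0.0286]
tool_rot: [-0.513, 1.501, 0.492]
ft_force: [-0.6, 0.1, -0.7]
grip_width: 1.001
```

```bash
python3 -c "
from h import *
go([.4852,-.3111,.014],127.5)"
```

```text
world d mm [ -7.7   5.  -14.6] pos [ 0.4929 -0.3161  0.0286] yaw 126.82
t 3.87 lin total [ 0.58  0.35 -0.13] rot deg total [-0.68  0.32  0.93] frac [-0.0076  0.0036  0.0103] lin after rot [ 0.58  0.35 -0.12] F [-0.6  0.1 -0.7] tq [-0.01 -0.09 -0.04] g 1.001
```

>>> {"api": "play_rows", "payload": {"targets": [{"claw": 0, "linear": [0, 0.35, -0.13], "rotation": [-0.008, 0.004, 0.01]}, {"claw": 0, "linear": [0.25, 0, 0], "rotation": [0, 0, 0]}, {"claw": 0, "linear": [0.25, 0, 0], "rotation": [0, 0, 0]}, {"claw": 0, "linear": [0, 0, 0], "rotation": [0, 0, 0]}]}}

```text
time: 4.2
position: [0.487, -0.3123, 0.0198]
tool_rot: [-0.516, 1.507, 0.508]
ft_force: [-0.4, -0.1, 0.0]
grip_width: 0.998
```

```bash
python3 -c "
from h import *
go([.4852,-.3111,.014],127.5)"
```

```text
world d mm [-1.8  1.2 -5.8] pos [ 0.487  -0.3123  0.0198] yaw 127.49
t 4.2 lin total [ 0.23  0.09 -0.03] rot deg total [-0.01  0.02  0.31] frac [-0.0001  0.0002  0.0034] lin after rot [ 0.23  0.08 -0.03] F [-0.4 -0.1  0. ] tq [ 0.04 -0.16  0.  ] g 0.998
```

>>> {"api": "play_rows", "payload": {"newtons": 40, "targets": [{"claw": 0, "linear": [0.25, 0.1, -0.03], "rotation": [0, 0, 0.003]}, {"claw": 0, "linear": [0, 0, 0], "rotation": [0, 0, 0]}, {"claw": 1, "linear": [0, 0, 0], "rotation": [0, 0, 0]}, {"claw": 1, "linear": [0, 0, 0], "rotation": [0, 0, 0]}, {"claw": 1, "linear": [0, 0, 0], "rotation": [0, 0, 0]}, {"claw": 1, "linear": [0, 0, 0], "rotation": [0, 0, 0]}, {"claw": 1, "linear": [0, 0, 0], "rotation": [0, 0, 0]}, {"claw": 1, "linear": [0, 0, 0], "rotation": [0, 0, 0]}, {"claw": 1, "linear": [0, 0, 0], "rotation": [0, 0, 0]}, {"claw": 1, "linear": [0, 0, 0], "rotation": [0, 0, 0]}]}}

```text
time: 5.03
position: [0.4858, -0.3115, 0.0145]
tool_rot: [-0.514, 1.508, 0.51]
ft_force: [-0.9, 0.4, 0.1]
grip_width: 0.475
```

```bash
python3 -c "
from h import *
go([.4852,-.3111,.014],127.5)"
```

```text
world d mm [-0.6  0.4 -0.5] pos [ 0.4858 -0.3115  0.0145] yaw 127.45
t 5.03 lin total [ 0.02  0.03 -0.01] rot deg total [-0.05  0.06  0.17] frac [-0.0005  0.0007  0.0019] lin after rot [ 0.02  0.03 -0.01] F [-0.9  0.4  0.1] tq [ 0.04 -0.15  0.06] g 0.475
```

>>> {"api": "play_rows", "payload": {"targets": [{"claw": 1, "linear": [0, 0, 0], "rotation": [0, 0, 0]}, {"claw": 1, "linear": [0, 0, 0], "rotation": [0, 0, 0]}, {"claw": 1, "linear": [0, 0, 0], "rotation": [0, 0, 0]}, {"claw": 1, "linear": [0, 0, 0], "rotation": [0, 0, 0]}]}}

```text
time: 5.37
position: [0.486, -0.3114, 0.0145]
tool_rot: [-0.514, 1.507, 0.51]
ft_force: [-0.7, -0.3, 0.8]
grip_width: 0.407
```

>>> {"api": "play_rows", "payload": {"targets": [{"claw": 1, "linear": [-0.6, 0, 0], "rotation": [0, 0, 0]}, {"claw": 1, "linear": [-0.8, 0, 0], "rotation": [0, 0, 0]}, {"claw": 1, "linear": [-1, 0, 0], "rotation": [0, 0, 0]}, {"claw": 1, "linear": [-1, 0, 0], "rotation": [0, 0, 0]}, {"claw": 1, "linear": [-1, 0, 0], "rotation": [0, 0, 0]}, {"claw": 1, "linear": [-1, 0, 0], "rotation": [0, 0, 0]}, {"claw": 1, "linear": [-1, 0, 0], "rotation": [0, 0, 0]}, {"claw": 1, "linear": [-1, 0, 0], "rotation": [0, 0, 0]}, {"claw": 1, "linear": [-1, 0, 0], "rotation": [0, 0, 0]}, {"claw": 1, "linear": [0, 0, 0], "rotation": [0, 0, 0]}]}}

```text
time: 6.2
position: [0.4789, -0.3074, 0.2238]
tool_rot: [-0.5, 1.52, 0.526]
ft_force: [2.0, -0.5, -1.0]
grip_width: 0.414
```

```bash
python3 -c "
from h import *
go([.536,.115,.22],167)"
```

```text
world d mm [ 57.1 422.4  -3.8] pos [ 0.4789 -0.3074  0.2238] yaw 127.5
t 6.2 lin total [ 0.31 12.01 12.1 ] rot deg total [-39.5    0.09  -1.12] frac [-0.4389  0.001  -0.0124] lin after rot [ 0.15  1.58 16.98] F [ 2.  -0.5 -1. ] tq [-0.03 -0.29 -0.01] g 0.414
```

>>> {"api": "play_rows", "payload": {"targets": [{"claw": 1, "linear": [-0.07, 0.62, 0.97], "rotation": [0, 0, 0]}, {"claw": 1, "linear": [-0.07, 0.62, 0.97], "rotation": [0, 0, 0]}, {"claw": 1, "linear": [-0.07, 0.62, 0.97], "rotation": [0, 0, 0]}, {"claw": 1, "linear": [-0.07, 0.62, 0.97], "rotation": [0, 0, 0]}, {"claw": 1, "linear": [-0.07, 0.62, 0.97], "rotation": [0, 0, 0]}, {"claw": 1, "linear": [-0.07, 0.62, 0.97], "rotation": [0, 0, 0]}, {"claw": 1, "linear": [-0.07, 0.62, 0.97], "rotation": [0, 0, 0]}, {"claw": 1, "linear": [-0.07, 0.62, 0.97], "rotation": [0, 0, 0]}, {"claw": 1, "linear": [-0.07, 0.62, 0.97], "rotation": [0, 0, 0]}, {"claw": 1, "linear": [-0.07, 0.62, 0.97], "rotation": [0, 0, 0]}]}}

```text
time: 7.03
position: [0.5729, -0.0371, 0.2276]
tool_rot: [-0.481, 1.543, 0.516]
ft_force: [0.8, -0.5, -3.1]
grip_width: 0.409
```

>>> {"api": "play_rows", "payload": {"targets": [{"claw": 1, "linear": [-0.07, 0.62, 0.97], "rotation": [0, 0, 0]}, {"claw": 1, "linear": [-0.07, 0.62, 0.97], "rotation": [0, 0, 0]}, {"claw": 1, "linear": [-0.07, 0.62, 0.97], "rotation": [0, 0, 0]}, {"claw": 1, "linear": [0, 0, 0], "rotation": [-0.073, 0, 0]}, {"claw": 1, "linear": [0, 0, 0], "rotation": [-0.073, 0, 0]}, {"claw": 1, "linear": [0, 0, 0], "rotation": [-0.073, 0, 0]}, {"claw": 1, "linear": [0, 0, 0], "rotation": [-0.073, 0, 0]}, {"claw": 1, "linear": [0, 0, 0], "rotation": [-0.073, 0, 0]}, {"claw": 1, "linear": [0, 0, 0], "rotation": [-0.073, 0, 0]}, {"claw": 1, "linear": [0, 0, 0], "rotation": [0, 0, 0]}]}}

```text
time: 7.87
position: [0.5973, 0.0612, 0.2142]
tool_rot: [-1.024, 1.331, 1.111]
ft_force: [0.6, -0.4, -2.9]
grip_width: 0.414
```

Run:
```python
from h import *
go([.624,.095,.25],167)
C=cam('wrist');w=get_image('wrist');np.savez('w3.npz',*C);cv2.imwrite('pics/w3.png',w);print(proj(C,(.536,.115,.122)))
```

```text
world d mm [26.7 33.8 35.8] pos [0.5973 0.0612 0.2142] yaw 168.72
t 7.87 lin total [-1.47 -0.69  1.54] rot deg total [ 1.71  0.32 -3.52] frac [ 0.019   0.0036 -0.0392] lin after rot [-1.43 -0.74  1.56] F [ 0.6 -0.4 -2.9] tq [ 0.04 -0.21 -0.1 ] g 0.414
[384.21656816 152.39601522]
```

View pics/w3.png

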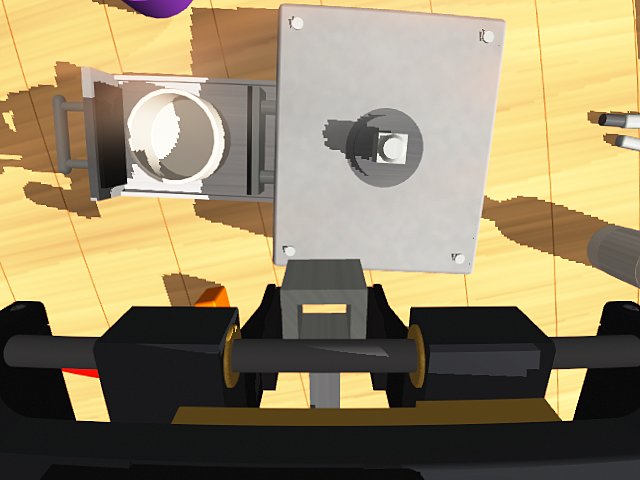

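The wrist view clearly shows the shaft: round tip at (393,147), flange circle centred near (384,147), and the square sides almost along the picture's axes. The crank is held with its hub at (323,300). I'll level the tool, shift and measure from a second place.

>>> {"api": "play_rows", "payload": {"targets": [{"claw": 1, "linear": [0, 0, 0], "rotation": [0.019, 0.004, -0.04]}, {"claw": 1, "linear": [-0.7, -0.4, 0.8], "rotation": [0, 0, 0]}, {"claw": 1, "linear": [-0.7, -0.4, 0.8], "rotation": [0, 0, 0]}, {"claw": 1, "linear": [0, 0, 0], "rotation": [0, 0, 0]}, {"claw": 1, "linear": [0, 0, 0], "rotation": [0, 0, 0]}]}}

```text
time: 8.33
position: [0.6165, 0.0928, 0.2357]
tool_rot: [-1.02, 1.341, 1.031]
ft_force: [1.3, -1.9, -3.0]
grip_width: 0.412
```

Run:
```python
from h import *
go([.624,.095,.25],167)
C=cam('wrist');w=get_image('wrist');cv2.imwrite('pics/w4.png',w);np.savez('w4.npz',*C)
f=np.load('w3.npz');C3=tuple(f[k] for k in f.files);w3=cv2.imread('pics/w3.png')
print('tri w3+T+S',tri((C3,(393.5,147)),(cam('top'),(260,244)),(cam('scene'),(361,223.7))),'fl',plane(C3,(384,147),.091))
p=proj(C,(.536,.115,.122));print(p)
x,y=np.int32(p);c=w[y-70:y+70,x-80:x+80]
o=np.hstack([cv2.resize(w3[92:202,325:455],None,fx=3,fy=3),cv2.resize(w[y-55:y+55,x-65:x+65],None,fx=3,fy=3)]);print('crop2 origin',x-65,y-55)
cv2.imwrite('pics/c4.png',o)
```

```text
world d mm [ 7.5  2.2 14.3] pos [0.6165 0.0928 0.2357] yaw 165.6
t 8.33 lin total [-0.58 -0.26  0.15] rot deg total [-1.39 -0.78 -1.13] frac [-0.0155 -0.0087 -0.0125] lin after rot [-0.57 -0.27  0.15] F [ 1.3 -1.9 -3. ] tq [ 0.04 -0.15  0.04] g 0.412
tri w3+T+S (array([0.53466834, 0.12206223, 0.11385968]), [np.float64(1.4), np.float64(2.2), np.float64(1.0)]) fl [0.53335106 0.12039957 0.091     ]
[328.91602017 126.87051207]
crop2 origin 263 71
```

View pics/c4.png

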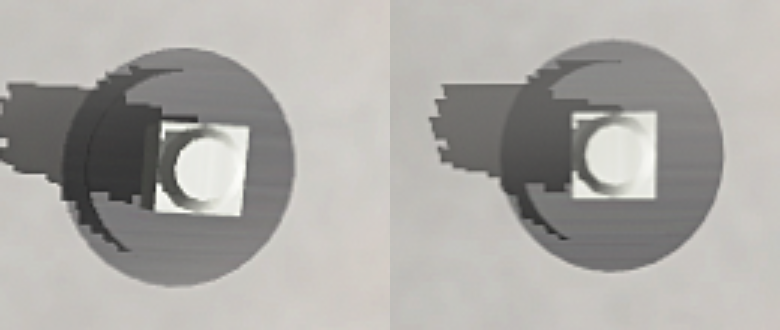

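Run:
```python
from h import *
L=lambda n:(lambda f:tuple(f[k] for k in f.files))(np.load(n))
A,B=L('w3.npz'),L('w4.npz');a=lambda x,y:(325+x/3-.33,92+y/3-.33);b=lambda x,y:(263+(x-390)/3-.33,71+y/3-.33)
print('tip',tri((A,a(205,170)),(B,b(615,153)),(cam('top'),(260,244)),(cam('scene'),(361,223.7))))
for C,u in((A,a(205,170)),(B,b(615,153))):print('tip@.122',plane(C,u,.122))
for C,f,q in((A,a,[(162,122),(249,126),(243,216),(155,211)]),(B,b,[(573,112),(657,112),(657,198),(572,198)])):
    P=np.array([plane(C,f(*u),.117)[:2] for u in q]);E=np.roll(P,-1,0)-P
    print('sq',P.mean(0).round(4),np.degrees(np.arctan2(E[:,1],E[:,0])).round(1),np.linalg.norm(E,axis=1).round(4))
print('flange',plane(A,a(180,167),.091),plane(B,b(612,155),.091))
# hub in view B: projected expected location
w=cv2.imread('pics/w4.png');st=None
cv2.imwrite('pics/hub4.png',cv2.resize(w[240:420,230:420],None,fx=3,fy=3))
```

```text
tip (array([0.5346995 , 0.12194425, 0.11387935]), [np.float64(0.8), np.float64(0.8), np.float64(2.1), np.float64(1.2)])
tip@.122 [0.5344967  0.12126208 0.122     ]
tip@.122 [0.53408923 0.12186302 0.122     ]
sq [0.5344 0.1216] [  76.5  -12.6 -104.3  165.8] [0.0199 0.0202 0.0204 0.0199]
sq [0.5345 0.1218] [  75.6  -13.4 -104.3  164.9] [0.02   0.0199 0.0206 0.0199]
flange [0.53369248 0.12085588 0.091     ] [0.53381238 0.12180066 0.091     ]
```

View pics/hub4.png

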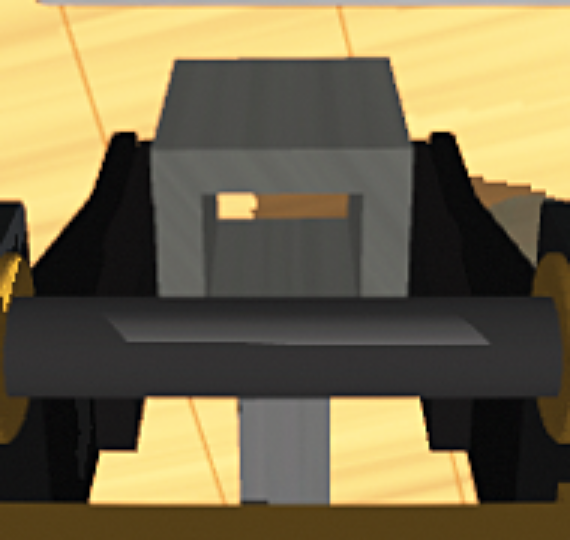

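Run:
```python
from h import *
c=calibration('wrist');H=c['hand_eye'];K=np.array([[c['fx'],0,c['cx']],[0,c['fy'],c['cy']],[0,0,1]])
C=(K,c['dist_coeffs'],H[:3,:3],H[:3,3])
def px(u,x):
    o,d=ray(C,(230+u[0]/3-.33,240+u[1]/3-.33));return (o+d*(x-o[0])/d[0]).round(4)
for u in((152,148),(413,148)):print('top',px(u,-.022))
for u in((175,58),(388,58)):print('bot',px(u,.014))
for u in((203,193),(362,193)):print('hole',px(u,-.022))
go([.5344,.1217,.16],166)
```

```text
top [-0.022   0.0192 -0.0182]
top [-0.022   0.0192  0.0171]
bot [ 0.014   0.0189 -0.0184]
bot [0.014  0.0189 0.0169]
hole [-0.022   0.0124 -0.0115]
hole [-0.022   0.0124  0.0104]
world d mm [-82.1  28.3 -75.8] pos [0.6165 0.0934 0.2358] yaw 165.64
t 8.38 lin total [3.1  3.4  0.32] rot deg total [-0.35 -0.73 -1.11] frac [-0.0039 -0.0081 -0.0123] lin after rot [3.03 3.46 0.3 ] F [-0.4  0.9 -2.9] tq [ 0.14 -0.2   0.04] g 0.412
```

>>> {"api": "play_rows", "payload": {"targets": [{"claw": 1, "linear": [0, 0, 0], "rotation": [-0.004, -0.008, -0.013]}, {"claw": 1, "linear": [0.2, 0.9, 0.08], "rotation": [0, 0, 0]}, {"claw": 1, "linear": [0.7, 0.9, 0.08], "rotation": [0, 0, 0]}, {"claw": 1, "linear": [0.7, 0.9, 0.08], "rotation": [0, 0, 0]}, {"claw": 1, "linear": [0.7, 0.7, 0.07], "rotation": [0, 0, 0]}, {"claw": 1, "linear": [0, 0, 0], "rotation": [0, 0, 0]}, {"claw": 1, "linear": [0, 0, 0], "rotation": [0, 0, 0]}]}}

```text
time: 8.97
position: [0.5313, 0.1157, 0.1711]
tool_rot: [-1.014, 1.326, 1.011]
ft_force: [1.5, -0.1, -2.5]
grip_width: 0.41
```

```bash
python3 -c "
from h import *
go([.5356,.122,.145],166)"
```

```text
world d mm [  4.3   6.3 -26.1] pos [0.5313 0.1157 0.1711] yaw 164.85
t 8.97 lin total [ 1.04 -0.1   0.29] rot deg total [-1.15 -0.21 -0.06] frac [-0.0128 -0.0024 -0.0006] lin after rot [ 1.04 -0.11  0.29] F [ 1.5 -0.1 -2.5] tq [ 0.03 -0.2   0.08] g 0.41
```

>>> {"api": "play_rows", "payload": {"targets": [{"claw": 1, "linear": [0, -0.1, 0.29], "rotation": [-0.013, -0.002, 0]}, {"claw": 1, "linear": [0.3, 0, 0], "rotation": [0, 0, 0]}, {"claw": 1, "linear": [0.3, 0, 0], "rotation": [0, 0, 0]}, {"claw": 1, "linear": [0.2, 0, 0], "rotation": [0, 0, 0]}, {"claw": 1, "linear": [0, 0, 0], "rotation": [0, 0, 0]}, {"claw": 1, "linear": [0, 0, 0], "rotation": [0, 0, 0]}]}}

```text
time: 9.47
position: [0.5394, 0.1202, 0.1498]
tool_rot: [-1.024, 1.315, 1.024]
ft_force: [-0.1, 0.1, -2.0]
grip_width: 0.41
```

Run:
```python
from h import *
go([.5356,.122,.137],166)
w=get_image('wrist');cv2.imwrite('pics/w5.png',cv2.resize(w[180:400,170:480],None,fx=2,fy=2))
```

```text
world d mm [ -3.8   1.8 -12.8] pos [0.5394 0.1202 0.1498] yaw 165.74
t 9.47 lin total [0.51 0.17 0.03] rot deg total [-0.26  0.08  0.07] frac [-0.0029  0.0009  0.0008] lin after rot [0.51 0.17 0.03] F [-0.1  0.1 -2. ] tq [ 0.09 -0.13  0.05] g 0.41
```

View pics/w5.png

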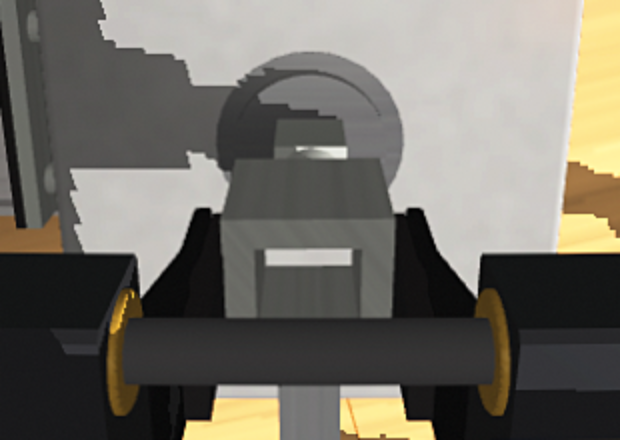

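The view from above (2x crop) shows the hub's lower edge (235–380) centred over the shaft (275–345) to within about 0.6 mm sideways. I'll correct 4 mm lengthways and lower it.

>>> {"api": "play_rows", "payload": {"targets": [{"claw": 1, "linear": [0, 0.17, 0.03], "rotation": [-0.003, 0.001, 0.001]}, {"claw": 1, "linear": [0, 0, 0], "rotation": [0, 0, 0]}, {"claw": 1, "linear": [0.25, 0, 0], "rotation": [0, 0, 0]}, {"claw": 1, "linear": [0.25, 0, 0], "rotation": [0, 0, 0]}, {"claw": 1, "linear": [0, 0, 0], "rotation": [0, 0, 0]}]}}

```text
time: 9.93
position: [0.5358, 0.1223, 0.1371]
tool_rot: [-1.028, 1.314, 1.027]
ft_force: [-0.9, 0.3, -2.5]
grip_width: 0.41
```

```bash
python3 -c "
from h import *
go([.5356,.122,.130],166)"
```

```text
world d mm [-0.2 -0.3 -7.1] pos [0.5358 0.1223 0.1371] yaw 166.02
t 9.93 lin total [ 0.29  0.   -0.01] rot deg total [0.02 0.02 0.07] frac [0.0003 0.0002 0.0007] lin after rot [ 0.29  0.   -0.01] F [-0.9  0.3 -2.5] tq [ 0.09 -0.08  0.01] g 0.41
```

>>> {"api": "play_rows", "payload": {"targets": [{"claw": 1, "linear": [0.2, 0, 0], "rotation": [0, 0, 0]}, {"claw": 1, "linear": [0.15, 0, 0], "rotation": [0, 0, 0]}, {"claw": 1, "linear": [0, 0, 0], "rotation": [0, 0, 0]}]}}

```text
time: 10.18
position: [0.5355, 0.1221, 0.127]
tool_rot: [-1.028, 1.314, 1.027]
ft_force: [-0.4, -0.4, -3.1]
grip_width: 0.413
```

```bash
python3 -c "
from h import *
go([.5356,.122,.117],166)"
```

```text
world d mm [  0.1  -0.1 -10. ] pos [0.5355 0.1221 0.127 ] yaw 166.02
t 10.18 lin total [ 0.4 -0.  -0. ] rot deg total [ 0.02 -0.    0.04] frac [ 0.0002 -0.      0.0004] lin after rot [ 0.4 -0.  -0. ] F [-0.4 -0.4 -3.1] tq [ 0.05 -0.12 -0.  ] g 0.413
```

Underside is about at 0.113 with no contact force, so it has entered the square. Continuing down.

>>> {"api": "play_rows", "payload": {"targets": [{"claw": 1, "linear": [0.25, 0, 0], "rotation": [0, 0, 0]}, {"claw": 1, "linear": [0.25, 0, 0], "rotation": [0, 0, 0]}, {"claw": 1, "linear": [0, 0, 0], "rotation": [0, 0, 0]}]}}

```text
time: 10.43
position: [0.5355, 0.122, 0.1131]
tool_rot: [-1.028, 1.315, 1.027]
ft_force: [-0.3, -0.0, -2.9]
grip_width: 0.408
```

```bash
python3 -c "
from h import *
go([.5356,.122,.105],166)"
```

```text
world d mm [ 0.1 -0.  -8.1] pos [0.5355 0.122  0.1131] yaw 166.01
t 10.43 lin total [ 0.33 -0.    0.  ] rot deg total [ 0.01 -0.    0.03] frac [ 0.0001 -0.0001  0.0004] lin after rot [ 0.33 -0.    0.  ] F [-0.3 -0.  -2.9] tq [ 0.05 -0.09  0.02] g 0.408
```

>>> {"api": "play_rows", "payload": {"targets": [{"claw": 1, "linear": [0.18, 0, 0], "rotation": [0, 0, 0]}, {"claw": 1, "linear": [0.12, 0, 0], "rotation": [0, 0, 0]}, {"claw": 1, "linear": [0, 0, 0], "rotation": [0, 0, 0]}]}}

```text
time: 10.68
position: [0.5357, 0.1221, 0.1055]
tool_rot: [-1.028, 1.315, 1.027]
ft_force: [-2.5, -0.0, 3.5]
grip_width: 0.414
```

>>> {"api": "play_rows", "payload": {"targets": [{"claw": 1, "linear": [0.1, 0, 0], "rotation": [0, 0, 0]}, {"claw": 1, "linear": [0, 0, 0], "rotation": [0, 0, 0]}]}}

```text
time: 10.85
position: [0.5362, 0.1223, 0.1064]
tool_rot: [-1.03, 1.315, 1.025]
ft_force: [0.3, 1.1, -2.8]
grip_width: 0.41
```

Contact is felt at TCP z≈0.1055, and home should be 0.105. I'll open, rise to 0.135 and slide back along the arm to straddle the knob.

>>> {"api": "play_rows", "payload": {"newtons": 40, "targets": [{"claw": 0, "linear": [0, 0, 0], "rotation": [0, 0, 0]}, {"claw": 0, "linear": [0, 0, 0], "rotation": [0, 0, 0]}, {"claw": 0, "linear": [0, 0, 0], "rotation": [0, 0, 0]}, {"claw": 0, "linear": [0, 0, 0], "rotation": [0, 0, 0]}, {"claw": 0, "linear": [0, 0, 0], "rotation": [0, 0, 0]}, {"claw": 0, "linear": [0, 0, 0], "rotation": [0, 0, 0]}]}}

```text
time: 11.35
position: [0.5384, 0.123, 0.1076]
tool_rot: [-1.031, 1.311, 1.023]
ft_force: [-0.1, 0.4, 0.8]
grip_width: 0.777
```

>>> {"api": "play_rows", "payload": {"targets": [{"claw": 0, "linear": [-0.3, 0, 0], "rotation": [0, 0, 0]}, {"claw": 0, "linear": [-0.5, 0, 0], "rotation": [0, 0, 0]}, {"claw": 0, "linear": [-0.4, 0, 0], "rotation": [0, 0, 0]}, {"claw": 0, "linear": [0, 0, 0], "rotation": [0, 0, 0]}]}}

```text
time: 11.68
position: [0.538, 0.1232, 0.1403]
tool_rot: [-1.03, 1.311, 1.024]
ft_force: [0.5, 1.7, -0.2]
grip_width: 0.988
```

Run:
```python
from h import *
go([.5884,.1095,.135],166)
w=get_image('wrist');cv2.imwrite('pics/w6.png',np.hstack([w[100:430:1,150:500]]));t=get_image('top');cv2.imwrite('pics/top1.png',t)
s=get_image('scene');S=cam('scene');T=cam('top')
def red(im,b):return blob(mask(im,(0,150,60),(8,255,255),b)|mask(im,(172,150,60),(180,255,255),b))
print(proj(T,(.588,.1085,.1515)),proj(S,(.588,.1085,.1515)))
u,v=np.int32(proj(S,(.588,.1085,.1515)))
k,b=red(s,(u-15,v-18,u+15,v+18));print('scene knob',k,b)
```

```text
world d mm [ 50.4 -13.7  -5.3] pos [0.538  0.1232 0.1403] yaw 166.02
t 11.68 lin total [ 0.22 -2.09 -0.05] rot deg total [0.02 0.04 0.31] frac [0.0003 0.0004 0.0034] lin after rot [ 0.21 -2.09 -0.04] F [ 0.5  1.7 -0.2] tq [ 0.06 -0.2   0.02] g 0.988
[265.79952751 217.19690252] [358.30559896 230.85732472]
scene knob [359.33913043 231.1826087 ] [356 223   8  17 115]
```

View pics/w6.png

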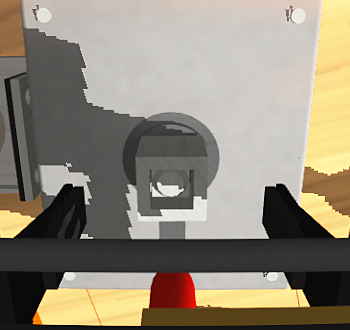

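>>> {"api": "play_rows", "payload": {"newtons": 30, "targets": [{"claw": 0, "linear": [0.1, -0.8, -0.02], "rotation": [0, 0, 0.003]}, {"claw": 0, "linear": [0.1, -0.8, -0.02], "rotation": [0, 0, 0]}, {"claw": 0, "linear": [0, -0.5, 0], "rotation": [0, 0, 0]}, {"claw": 0, "linear": [0, 0, 0], "rotation": [0, 0, 0]}]}}

```text
time: 12.17
position: [0.5877, 0.108, 0.1315]
tool_rot: [-1.029, 1.32, 1.029]
ft_force: [-0.5, -0.6, -0.4]
grip_width: 0.997
```

```bash
python3 -c "
from h import *
go([.5883,.1089,.135],166)"
```

```text
world d mm [0.6 0.9 3.5] pos [0.5877 0.108  0.1315] yaw 166.08
t 12.17 lin total [-0.14 -0.01  0.04] rot deg total [ 0.08 -0.21 -0.19] frac [ 0.0009 -0.0024 -0.0021] lin after rot [-0.14 -0.01  0.04] F [-0.5 -0.6 -0.4] tq [ 0.05 -0.07 -0.03] g 0.997
```

>>> {"api": "play_rows", "payload": {"newtons": 30, "targets": [{"claw": 1, "linear": [-0.15, 0, 0.04], "rotation": [0, -0.002, -0.002]}, {"claw": 1, "linear": [0, 0, 0], "rotation": [0, 0, 0]}, {"claw": 1, "linear": [0, 0, 0], "rotation": [0, 0, 0]}, {"claw": 1, "linear": [0, 0, 0], "rotation": [0, 0, 0]}, {"claw": 1, "linear": [0, 0, 0], "rotation": [0, 0, 0]}, {"claw": 1, "linear": [0, 0, 0], "rotation": [0, 0, 0]}, {"claw": 1, "linear": [0, 0, 0], "rotation": [0, 0, 0]}, {"claw": 1, "linear": [0, 0, 0], "rotation": [0, 0, 0]}, {"claw": 1, "linear": [0, 0, 0], "rotation": [0, 0, 0]}, {"claw": 1, "linear": [0, 0, 0], "rotation": [0, 0, 0]}]}}

```text
time: 13.0
position: [0.5837, 0.1107, 0.1348]
tool_rot: [-1.03, 1.317, 1.032]
ft_force: [0.8, 0.1, 0.3]
grip_width: 0.328
```

>>> {"api": "play_rows", "payload": {"targets": [{"claw": 1, "linear": [0, 0, 0], "rotation": [0, 0, 0]}, {"claw": 1, "linear": [0, 0, 0], "rotation": [0, 0, 0]}, {"claw": 1, "linear": [0, 0, 0], "rotation": [0, 0, 0]}, {"claw": 1, "linear": [0, 0, 0], "rotation": [0, 0, 0]}]}}

```text
time: 13.33
position: [0.5837, 0.1107, 0.1348]
tool_rot: [-1.03, 1.317, 1.032]
ft_force: [-0.9, 0.3, 0.4]
grip_width: 0.267
```

```bash
cat > wind.py <<'E'
from h import *
import sys,json
# centre of shaft, in TCP coords; plan n rows of dphi deg clockwise; print tool-frame y,z per row
cx,cy,zt=[float(v) for v in sys.argv[1:4]];n=int(sys.argv[4]);dp=float(sys.argv[5]);gain=float(sys.argv[6]) if len(sys.argv)>6 else 1
st=get_state();A=R.from_rotvec(st['tool_rot']);p=st['position'];r=p[:2]-[cx,cy]
phi=np.arctan2(r[1],r[0]);t=np.array([np.sin(phi),-np.cos(phi),0]);F=st['ft_force']
print('t',round(st['time'],2),'pos',p.round(4),'phi',np.degrees(phi).round(1),'rad mm',(1000*np.hypot(*r)).round(1),'Ftan',(F@t).round(2),'Frad',(F[:2]@r/np.hypot(*r)).round(2),'Fz',F[2].round(1),'g',round(st['grip_width'],3))
go([p[0],p[1],zt],166)
q=p.copy()
for k in range(n):
    a=phi-np.radians(dp*(k+1));x=np.array([cx+.055*np.cos(a),cy+.055*np.sin(a),zt if k==0 else q[2]])
    d=A.inv().apply(x-q)/.025*gain;q=x;print([float(v) for v in d.round(2)])
E
python3 wind.py .5349 .1222 .135 9 18
```

```text
t 13.33 pos [0.5837 0.1107 0.1348] phi -13.2 rad mm 50.2 Ftan -0.11 Frad -0.9 Fz 0.4 g 0.267
world d mm [0.  0.  0.2] pos [0.5837 0.1107 0.1348] yaw 166.24
t 13.33 lin total [-0.01  0.   -0.  ] rot deg total [ 0.24 -0.1  -0.19] frac [ 0.0027 -0.0011 -0.0021] lin after rot [-0.01  0.    0.  ] F [-0.9  0.3  0.4] tq [ 0.12 -0.12  0.  ] g 0.267
[-0.01, -0.09, -0.68]
[0.0, 0.31, -0.62]
[0.0, 0.48, -0.49]
[0.0, 0.61, -0.32]
[0.0, 0.68, -0.11]
[0.0, 0.68, 0.1]
[0.0, 0.62, 0.31]
[0.0, 0.49, 0.48]
[-0.0, 0.32, 0.61]
```

```bash
python3 wind.py .5303 .124 .135 4 15
```

```text
t 13.33 pos [0.5837 0.1107 0.1348] phi -14.0 rad mm 55.1 Ftan -0.1 Frad -0.91 Fz 0.4 g 0.267
world d mm [0.  0.  0.2] pos [0.5837 0.1107 0.1348] yaw 166.24
t 13.33 lin total [-0.01  0.   -0.  ] rot deg total [ 0.24 -0.1  -0.19] frac [ 0.0027 -0.0011 -0.0021] lin after rot [-0.01  0.    0.  ] F [-0.9  0.3  0.4] tq [ 0.12 -0.12  0.  ] g 0.267
[-0.01, 0.08, -0.57]
[0.0, 0.22, -0.53]
[0.0, 0.35, -0.45]
[0.0, 0.46, -0.35]
```

>>> {"api": "play_rows", "payload": {"targets": [{"claw": 1, "linear": [0, 0.08, -0.57], "rotation": [0, 0, 0]}, {"claw": 1, "linear": [0, 0.22, -0.53], "rotation": [0, 0, 0]}, {"claw": 1, "linear": [0, 0.35, -0.45], "rotation": [0, 0, 0]}, {"claw": 1, "linear": [0, 0.46, -0.35], "rotation": [0, 0, 0]}]}}

```text
time: 13.67
position: [0.5558, 0.076, 0.1359]
tool_rot: [-1.035, 1.288, 1.028]
ft_force: [9.5, -1.8, -9.1]
grip_width: 0.265
```

```bash
python3 wind.py .5303 .124 .135 8 18
```

```text
t 13.67 pos [0.5558 0.076  0.1359] phi -62.0 rad mm 54.3 Ftan -7.52 Frad 6.06 Fz -9.1 g 0.265
world d mm [ 0.   0.  -0.9] pos [0.5558 0.076  0.1359] yaw 166.55
t 13.67 lin total [ 0.04  0.   -0.  ] rot deg total [0.55 0.88 0.99] frac [0.0062 0.0098 0.011 ] lin after rot [0.04 0.   0.  ] F [ 9.5 -1.8 -9.1] tq [-0.56 -2.2  -0.  ] g 0.265
[0.02, 0.56, -0.39]
[-0.01, 0.67, -0.17]
[-0.01, 0.69, 0.04]
[-0.01, 0.64, 0.25]
[-0.0, 0.53, 0.44]
[0.0, 0.37, 0.58]
[0.01, 0.17, 0.67]
[0.01, -0.04, 0.69]
```

>>> {"api": "play_rows", "payload": {"targets": [{"claw": 1, "linear": [0.06, 0.56, -0.39], "rotation": [0.006, 0.01, 0.011]}, {"claw": 1, "linear": [0, 0.67, -0.17], "rotation": [0, 0, 0]}, {"claw": 1, "linear": [0, 0.69, 0.04], "rotation": [0, 0, 0]}, {"claw": 1, "linear": [0, 0.64, 0.25], "rotation": [0, 0, 0]}, {"claw": 1, "linear": [0, 0.53, 0.44], "rotation": [0, 0, 0]}, {"claw": 1, "linear": [0, 0.37, 0.58], "rotation": [0, 0, 0]}]}}

```text
time: 14.17
position: [0.4853, 0.0914, 0.1347]
tool_rot: [-1.042, 1.322, 0.983]
ft_force: [-9.5, -17.3, 14.6]
grip_width: 0.268
```

```bash
python3 wind.py .5303 .124 .135 9 20
```

```text
t 14.17 pos [0.4853 0.0914 0.1347] phi -144.1 rad mm 55.6 Ftan -8.46 Frad 17.88 Fz 14.6 g 0.268
world d mm [0.  0.  0.3] pos [0.4853 0.0914 0.1347] yaw 164.89
t 14.17 lin total [-0.01 -0.   -0.  ] rot deg total [-1.13 -1.24  1.58] frac [-0.0125 -0.0137  0.0175] lin after rot [-0.01  0.    0.  ] F [ -9.5 -17.3  14.6] tq [-3.74  2.01 -0.26] g 0.268
[-0.04, 0.49, 0.59]
[-0.02, 0.27, 0.71]
[-0.02, 0.01, 0.76]
[-0.01, -0.25, 0.72]
[0.0, -0.48, 0.59]
[0.01, -0.65, 0.39]
[0.02, -0.75, 0.15]
[0.02, -0.75, -0.12]
[0.03, -0.67, -0.37]
```

>>> {"api": "play_rows", "payload": {"targets": [{"claw": 1, "linear": [-0.01, 0.49, 0.59], "rotation": [-0.012, -0.014, 0.017]}, {"claw": 1, "linear": [0, 0.27, 0.71], "rotation": [0, 0, 0]}, {"claw": 1, "linear": [0, 0.01, 0.76], "rotation": [0, 0, 0]}, {"claw": 1, "linear": [0, -0.25, 0.72], "rotation": [0, 0, 0]}, {"claw": 1, "linear": [0, 0, 0], "rotation": [0, 0, 0]}]}}

```text
time: 14.58
position: [0.4795, 0.1481, 0.1351]
tool_rot: [-1.034, 1.358, 1.015]
ft_force: [4.1, -1.6, -2.4]
grip_width: 0.265
```

```bash
python3 wind.py .5303 .124 .135 9 20
```

```text
t 14.58 pos [0.4795 0.1481 0.1351] phi 154.6 rad mm 56.3 Ftan 0.27 Frad -4.4 Fz -2.4 g 0.265
world d mm [ 0.   0.  -0.1] pos [0.4795 0.1481 0.1351] yaw 165.33
t 14.58 lin total [ 0.01 -0.    0.  ] rot deg total [-0.65 -2.1  -0.82] frac [-0.0073 -0.0233 -0.0091] lin after rot [0.01 0.   0.  ] F [ 4.1 -1.6 -2.4] tq [-0.26 -1.25  0.05] g 0.265
[-0.03, -0.32, 0.7]
[-0.03, -0.5, 0.58]
[-0.02, -0.67, 0.37]
[-0.02, -0.75, 0.12]
[-0.01, -0.75, -0.14]
[0.01, -0.66, -0.39]
[0.01, -0.48, -0.59]
[0.02, -0.25, -0.72]
[0.03, 0.01, -0.76]
```

>>> {"api": "play_rows", "payload": {"targets": [{"claw": 1, "linear": [0, -0.32, 0.7], "rotation": [-0.007, -0.02, -0.009]}, {"claw": 1, "linear": [0, -0.5, 0.58], "rotation": [0, 0, 0]}, {"claw": 1, "linear": [0, -0.67, 0.37], "rotation": [0, 0, 0]}, {"claw": 1, "linear": [0, -0.75, 0.12], "rotation": [0, 0, 0]}, {"claw": 1, "linear": [0, -0.75, -0.14], "rotation": [0, 0, 0]}, {"claw": 1, "linear": [0, -0.66, -0.39], "rotation": [0, 0, 0]}]}}

```text
time: 15.08
position: [0.5604, 0.1687, 0.1349]
tool_rot: [-1.029, 1.336, 1.057]
ft_force: [-3.4, 9.9, 1.0]
grip_width: 0.269
```

```bash
python3 wind.py .5303 .124 .135 9 20
```

```text
t 15.08 pos [0.5604 0.1687 0.1349] phi 56.0 rad mm 53.8 Ftan -8.38 Frad 6.35 Fz 1.0 g 0.269
world d mm [0.  0.  0.1] pos [0.5604 0.1687 0.1349] yaw 166.88
t 15.08 lin total [-0.  0. -0.] rot deg total [ 0.89 -0.59 -1.67] frac [ 0.0099 -0.0065 -0.0185] lin after rot [-0.  0.  0.] F [-3.4  9.9  1. ] tq [2.5  0.47 0.02] g 0.269
[-0.02, -0.67, -0.35]
[-0.01, -0.48, -0.59]
[-0.0, -0.25, -0.72]
[0.01, 0.01, -0.76]
[0.02, 0.27, -0.71]
[0.02, 0.5, -0.58]
[0.02, 0.67, -0.37]
[0.02, 0.75, -0.12]
[0.02, 0.75, 0.14]
```

>>> {"api": "play_rows", "payload": {"targets": [{"claw": 1, "linear": [0, -0.67, -0.35], "rotation": [0.01, -0.006, -0.018]}, {"claw": 1, "linear": [0, -0.48, -0.59], "rotation": [0, 0, 0]}, {"claw": 1, "linear": [0, -0.25, -0.72], "rotation": [0, 0, 0]}, {"claw": 1, "linear": [0, 0.01, -0.76], "rotation": [0, 0, 0]}, {"claw": 1, "linear": [0, 0.27, -0.71], "rotation": [0, 0, 0]}, {"claw": 1, "linear": [0, 0.5, -0.58], "rotation": [0, 0, 0]}]}}

```text
time: 15.58
position: [0.5718, 0.0935, 0.1383]
tool_rot: [-1.026, 1.253, 1.034]
ft_force: [19.6, -4.3, -11.3]
grip_width: 0.268
```

```bash
python3 wind.py .5303 .124 .135 9 20
```

```text
t 15.58 pos [0.5718 0.0935 0.1383] phi -36.3 rad mm 51.5 Ftan -8.18 Frad 18.34 Fz -11.3 g 0.268
world d mm [ 0.   0.  -3.3] pos [0.5718 0.0935 0.1383] yaw 166.82
t 15.58 lin total [ 0.13  0.   -0.01] rot deg total [0.86 2.62 1.71] frac [0.0096 0.0291 0.019 ] lin after rot [0.13 0.   0.  ] F [ 19.6  -4.3 -11.3] tq [-1.1  -4.23 -0.24] g 0.268
[0.09, 0.29, -0.7]
[-0.04, 0.61, -0.46]
[-0.03, 0.73, -0.22]
[-0.02, 0.76, 0.04]
[-0.01, 0.7, 0.3]
[0.01, 0.56, 0.52]
[0.02, 0.35, 0.68]
[0.03, 0.09, 0.76]
[0.04, -0.17, 0.74]
```

>>> {"api": "play_rows", "payload": {"targets": [{"claw": 1, "linear": [0.14, 0.2, -0.5], "rotation": [0.01, 0.03, 0.019]}, {"claw": 1, "linear": [0.04, 0.5, -0.45], "rotation": [0, 0, 0]}, {"claw": 1, "linear": [0, 0.68, -0.22], "rotation": [0, 0, 0]}, {"claw": 1, "linear": [0, 0.72, 0.0], "rotation": [0, 0, 0]}, {"claw": 1, "linear": [0, 0.68, 0.25], "rotation": [0, 0, 0]}]}}

```text
time: 16.0
position: [0.5169, 0.0709, 0.1363]
tool_rot: [-1.037, 1.298, 0.983]
ft_force: [4.1, -16.6, -0.1]
grip_width: 0.266
```

```bash
python3 wind.py .5303 .124 .135 9 20
```

```text
t 16.0 pos [0.5169 0.0709 0.1363] phi -104.2 rad mm 54.7 Ftan -8.0 Frad 15.07 Fz -0.1 g 0.266
world d mm [ 0.   0.  -1.3] pos [0.5169 0.0709 0.1363] yaw 164.98
t 16.0 lin total [0.05 0.   0.  ] rot deg total [-1.03 -0.08  2.29] frac [-0.0114 -0.0009  0.0255] lin after rot [0.05 0.   0.  ] F [  4.1 -16.6  -0.1] tq [-3.81 -0.96 -0.19] g 0.266
[0.02, 0.76, 0.11]
[-0.03, 0.67, 0.37]
[-0.02, 0.5, 0.58]
[-0.01, 0.27, 0.71]
[-0.0, 0.01, 0.76]
[0.01, -0.25, 0.72]
[0.02, -0.48, 0.59]
[0.03, -0.66, 0.39]
[0.03, -0.75, 0.14]
```

>>> {"api": "play_rows", "payload": {"targets": [{"claw": 1, "linear": [0.06, 0.76, 0.08], "rotation": [-0.011, 0, 0.025]}, {"claw": 1, "linear": [0, 0.67, 0.35], "rotation": [0, 0, 0]}, {"claw": 1, "linear": [0, 0.5, 0.55], "rotation": [0, 0, 0]}, {"claw": 1, "linear": [0, 0.27, 0.7], "rotation": [0, 0, 0]}, {"claw": 1, "linear": [0, 0.01, 0.76], "rotation": [0, 0, 0]}]}}

```text
time: 16.42
position: [0.4748, 0.1174, 0.1343]
tool_rot: [-1.039, 1.356, 0.99]
ft_force: [-29.6, -12.0, 30.6]
grip_width: 0.262
```

```bash
python3 wind.py .5303 .124 .135 9 20
```

```text
t 16.42 pos [0.4748 0.1174 0.1343] phi -173.2 rad mm 55.9 Ftan -8.41 Frad 30.79 Fz 30.6 g 0.262
world d mm [0.  0.  0.7] pos [0.4748 0.1174 0.1343] yaw 164.68
t 16.42 lin total [-0.03 -0.   -0.  ] rot deg total [-1.32 -2.41  0.21] frac [-0.0147 -0.0268  0.0023] lin after rot [-0.03  0.    0.  ] F [-29.6 -12.   30.6] tq [-2.61  6.12 -0.4 ] g 0.262
[-0.06, 0.13, 0.76]
[-0.03, -0.11, 0.76]
[-0.03, -0.36, 0.67]
[-0.02, -0.57, 0.51]
[-0.01, -0.71, 0.29]
[0.0, -0.76, 0.03]
[0.01, -0.73, -0.23]
[0.02, -0.6, -0.47]
[0.03, -0.41, -0.65]
```

>>> {"api": "play_rows", "payload": {"targets": [{"claw": 1, "linear": [-0.04, 0.1, 0.7], "rotation": [-0.015, -0.027, 0.002]}, {"claw": 1, "linear": [0, -0.11, 0.72], "rotation": [0, 0, 0]}, {"claw": 1, "linear": [0, -0.36, 0.65], "rotation": [0, 0, 0]}, {"claw": 1, "linear": [0, -0.57, 0.5], "rotation": [0, 0, 0]}, {"claw": 1, "linear": [0, -0.7, 0.29], "rotation": [0, 0, 0]}]}}

```text
time: 16.83
position: [0.5128, 0.1759, 0.1348]
tool_rot: [-1.03, 1.357, 1.043]
ft_force: [-9.8, 5.1, 8.4]
grip_width: 0.265
```

```bash
python3 wind.py .5303 .124 .135 9 15
```

```text
t 16.83 pos [0.5128 0.1759 0.1348] phi 108.6 rad mm 54.8 Ftan -7.62 Frad 8.0 Fz 8.4 g 0.265
world d mm [0.  0.  0.2] pos [0.5128 0.1759 0.1348] yaw 166.17
t 16.83 lin total [-0.01  0.   -0.  ] rot deg total [ 0.2  -1.63 -1.83] frac [ 0.0022 -0.0181 -0.0203] lin after rot [-0.01  0.    0.  ] F [-9.8  5.1  8.4] tq [ 1.    1.88 -0.08] g 0.265
[-0.03, -0.52, 0.25]
[-0.02, -0.57, 0.1]
[-0.02, -0.57, -0.05]
[-0.01, -0.54, -0.2]
[-0.01, -0.47, -0.33]
[0.0, -0.37, -0.44]
[0.01, -0.24, -0.52]
[0.01, -0.1, -0.57]
[0.02, 0.05, -0.57]
```

>>> {"api": "play_rows", "payload": {"targets": [{"claw": 1, "linear": [0, -0.6, 0.2], "rotation": [0.002, -0.018, -0.02]}, {"claw": 1, "linear": [0, -0.65, 0.05], "rotation": [0, 0, 0]}, {"claw": 1, "linear": [0, -0.62, -0.15], "rotation": [0, 0, 0]}, {"claw": 1, "linear": [0, -0.55, -0.33], "rotation": [0, 0, 0]}, {"claw": 1, "linear": [0, -0.43, -0.46], "rotation": [0, 0, 0]}]}}

```text
time: 17.25
position: [0.5693, 0.1603, 0.1358]
tool_rot: [-1.023, 1.311, 1.063]
ft_force: [0.2, 11.6, -1.2]
grip_width: 0.267
```

```bash
python3 wind.py .5303 .124 .135 6 12
```

```text
t 17.25 pos [0.5693 0.1603 0.1358] phi 43.0 rad mm 53.3 Ftan -8.35 Frad 8.09 Fz -1.2 g 0.267
world d mm [ 0.   0.  -0.8] pos [0.5693 0.1603 0.1358] yaw 167.14
t 17.25 lin total [ 0.03 -0.   -0.  ] rot deg total [ 1.14  0.68 -1.22] frac [ 0.0126  0.0076 -0.0136] lin after rot [0.03 0.   0.  ] F [ 0.2 11.6 -1.2] tq [ 2.64 -0.2   0.03] g 0.267
[0.02, -0.39, -0.24]
[-0.01, -0.28, -0.36]
[-0.01, -0.2, -0.41]
[-0.01, -0.11, -0.45]
[-0.01, -0.01, -0.46]
[-0.0, 0.08, -0.45]
```

>>> {"api": "play_rows", "payload": {"targets": [{"claw": 1, "linear": [0.03, -0.39, -0.27], "rotation": [0.012, 0.008, -0.014]}, {"claw": 1, "linear": [0.01, -0.3, -0.42], "rotation": [0, 0, 0]}, {"claw": 1, "linear": [0.01, -0.18, -0.48], "rotation": [0, 0, 0]}, {"claw": 1, "linear": [0.01, -0.05, -0.5], "rotation": [0, 0, 0]}]}}

```text
time: 17.58
position: [0.5822, 0.1335, 0.1366]
tool_rot: [-1.018, 1.287, 1.051]
ft_force: [9.0, 9.1, -6.2]
grip_width: 0.269
```

```bash
python3 wind.py .5303 .124 .135 6 14
```

```text
t 17.58 pos [0.5822 0.1335 0.1366] phi 10.4 rad mm 52.7 Ftan -7.31 Frad 10.54 Fz -6.2 g 0.269
world d mm [ 0.   0.  -1.6] pos [0.5822 0.1335 0.1366] yaw 166.8
t 17.58 lin total [ 0.06 -0.   -0.  ] rot deg total [ 0.8   1.67 -0.11] frac [ 0.0089  0.0185 -0.0012] lin after rot [0.06 0.   0.  ] F [ 9.   9.1 -6.2] tq [ 2.37 -2.38 -0.03] g 0.269
[0.05, -0.24, -0.48]
[-0.02, -0.02, -0.54]
[-0.02, 0.11, -0.53]
[-0.01, 0.23, -0.48]
[-0.01, 0.34, -0.41]
[-0.01, 0.43, -0.32]
```

>>> {"api": "play_rows", "payload": {"targets": [{"claw": 1, "linear": [0.06, -0.24, -0.5], "rotation": [0.009, 0.018, 0]}, {"claw": 1, "linear": [0.01, -0.02, -0.55], "rotation": [0, 0, 0]}, {"claw": 1, "linear": [0.01, 0.1, -0.55], "rotation": [0, 0, 0]}, {"claw": 1, "linear": [0.01, 0.22, -0.5], "rotation": [0, 0, 0]}]}}

```text
time: 17.92
position: [0.5768, 0.0978, 0.1366]
tool_rot: [-1.023, 1.276, 1.036]
ft_force: [12.4, 3.7, -8.0]
grip_width: 0.265
```

```bash
python3 wind.py .5303 .124 .135 6 14
```

```text
t 17.92 pos [0.5768 0.0978 0.1366] phi -29.4 rad mm 53.4 Ftan -9.35 Frad 9.01 Fz -8.0 g 0.265
world d mm [ 0.   0.  -1.6] pos [0.5768 0.0978 0.1366] yaw 166.56
t 17.92 lin total [ 0.06  0.   -0.  ] rot deg total [0.57 1.85 0.83] frac [0.0064 0.0205 0.0093] lin after rot [0.06 0.   0.  ] F [12.4  3.7 -8. ] tq [ 0.42 -2.71 -0.02] g 0.265
[0.05, 0.15, -0.51]
[-0.02, 0.32, -0.43]
[-0.02, 0.42, -0.34]
[-0.01, 0.49, -0.23]
[-0.01, 0.53, -0.1]
[-0.01, 0.54, 0.03]
```

>>> {"api": "play_rows", "payload": {"targets": [{"claw": 1, "linear": [0.06, 0.15, -0.5], "rotation": [0.006, 0.02, 0.009]}, {"claw": 1, "linear": [0.01, 0.32, -0.43], "rotation": [0, 0, 0]}, {"claw": 1, "linear": [0.01, 0.42, -0.34], "rotation": [0, 0, 0]}]}}

```text
time: 18.17
position: [0.5561, 0.0761, 0.1361]
tool_rot: [-1.028, 1.289, 1.021]
ft_force: [9.7, -1.6, -6.9]
grip_width: 0.268
```

```bash
python3 wind.py .5303 .124 .135 6 14; python3 -c "
from h import *
t=get_image('top');cv2.imwrite('pics/top2.png',cv2.resize(t[190:320,200:390],None,fx=4,fy=4))"
```

```text
t 18.17 pos [0.5561 0.0761 0.1361] phi -61.7 rad mm 54.4 Ftan -7.74 Frad 6.02 Fz -6.9 g 0.268
world d mm [ 0.   0.  -1.1] pos [0.5561 0.0761 0.1361] yaw 166.07
t 18.17 lin total [ 0.04  0.   -0.  ] rot deg total [0.08 0.98 1.04] frac [0.0009 0.0109 0.0115] lin after rot [0.04 0.   0.  ] F [ 9.7 -1.6 -6.9] tq [-0.45 -2.26 -0.05] g 0.268
[0.03, 0.42, -0.33]
[-0.01, 0.5, -0.19]
[-0.01, 0.53, -0.07]
[-0.01, 0.53, 0.06]
[-0.01, 0.5, 0.19]
[-0.0, 0.44, 0.31]
```

View pics/top2.png

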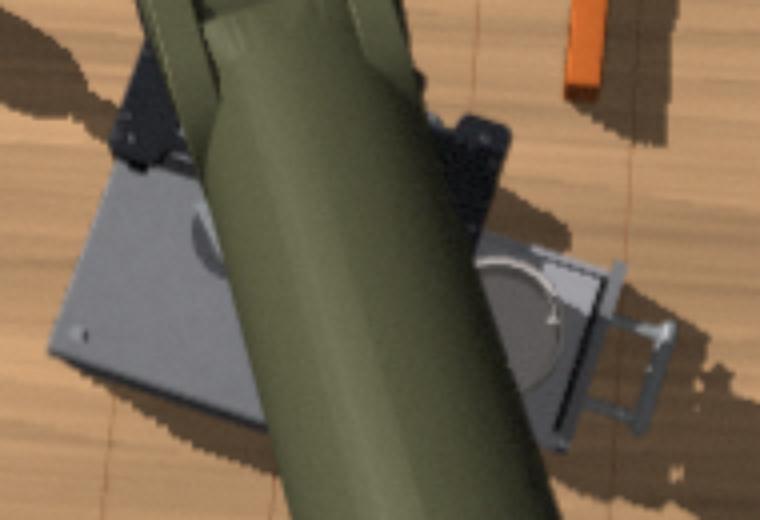

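The top view shows the lip at crop (605,300) has come in by about 40 mm. A gap of some 15 mm remains between the ramekin's rim (560,310) and the lip, so it is not nipped yet. Continuing.

>>> {"api": "play_rows", "payload": {"targets": [{"claw": 1, "linear": [0.04, 0.44, -0.32], "rotation": [0.001, 0.011, 0.011]}, {"claw": 1, "linear": [0.01, 0.52, -0.19], "rotation": [0, 0, 0]}, {"claw": 1, "linear": [0.01, 0.55, -0.07], "rotation": [0, 0, 0]}, {"claw": 1, "linear": [0, 0.55, 0.06], "rotation": [0, 0, 0]}]}}

```text
time: 18.55
position: [0.5126, 0.0712, 0.1355]
tool_rot: [-1.033, 1.295, 1.006]
ft_force: [8.4, -1.9, -7.0]
grip_width: 0.266
```

```bash
python3 wind.py .5303 .124 .135 6 14
```

```text
t 18.55 pos [0.5126 0.0712 0.1355] phi -108.5 rad mm 55.7 Ftan -8.53 Frad -0.87 Fz -7.0 g 0.266
world d mm [ 0.   0.  -0.5] pos [0.5126 0.0712 0.1355] yaw 165.68
t 18.55 lin total [ 0.02  0.   -0.  ] rot deg total [-0.31  0.39  1.48] frac [-0.0034  0.0044  0.0165] lin after rot [0.02 0.   0.  ] F [ 8.4 -1.9 -7. ] tq [-0.92 -1.57  0.01] g 0.266
[0.01, 0.52, 0.13]
[-0.01, 0.49, 0.23]
[-0.01, 0.42, 0.34]
[-0.01, 0.32, 0.43]
[-0.0, 0.21, 0.49]
[0.0, 0.08, 0.53]
```

Turned 814°. Running effort still about 8.2 N.

>>> {"api": "play_rows", "payload": {"targets": [{"claw": 1, "linear": [0.02, 0.53, 0.13], "rotation": [-0.003, 0.004, 0.016]}, {"claw": 1, "linear": [0, 0.49, 0.23], "rotation": [0, 0, 0]}, {"claw": 1, "linear": [0, 0.42, 0.34], "rotation": [0, 0, 0]}]}}

```text
time: 18.8
position: [0.4878, 0.0876, 0.1354]
tool_rot: [-1.035, 1.311, 1.005]
ft_force: [3.8, -8.6, -2.7]
grip_width: 0.269
```

```bash
python3 wind.py .5303 .124 .135 6 14
```

```text
t 18.8 pos [0.4878 0.0876 0.1354] phi -139.4 rad mm 56.0 Ftan -8.98 Frad 2.67 Fz -2.7 g 0.269
world d mm [ 0.   0.  -0.4] pos [0.4878 0.0876 0.1354] yaw 165.52
t 18.8 lin total [0.01 0.   0.  ] rot deg total [-0.48 -0.33  1.05] frac [-0.0054 -0.0037  0.0116] lin after rot [0.01 0.   0.  ] F [ 3.8 -8.6 -2.7] tq [-1.88 -0.72 -0.07] g 0.269
[0.01, 0.38, 0.39]
[-0.01, 0.3, 0.44]
[-0.01, 0.18, 0.5]
[-0.0, 0.06, 0.53]
[-0.0, -0.07, 0.53]
[0.0, -0.2, 0.5]
```

>>> {"api": "play_rows", "payload": {"targets": [{"claw": 1, "linear": [0.01, 0.38, 0.39], "rotation": [-0.005, -0.004, 0.012]}, {"claw": 1, "linear": [0, 0.3, 0.44], "rotation": [0, 0, 0]}, {"claw": 1, "linear": [0, 0.18, 0.5], "rotation": [0, 0, 0]}]}}

```text
time: 19.05
position: [0.4758, 0.1113, 0.135]
tool_rot: [-1.036, 1.331, 1.007]
ft_force: [-7.2, -9.6, 8.1]
grip_width: 0.264
```

```bash
python3 wind.py .5303 .124 .135 6 14
```

```text
t 19.05 pos [0.4758 0.1113 0.135 ] phi -166.9 rad mm 55.9 Ftan -7.76 Frad 9.14 Fz 8.1 g 0.264
world d mm [ 0.  0. -0.] pos [0.4758 0.1113 0.135 ] yaw 165.43
t 19.05 lin total [0. 0. 0.] rot deg total [-0.58 -1.13  0.36] frac [-0.0064 -0.0126  0.0039] lin after rot [0. 0. 0.] F [-7.2 -9.6  8.1] tq [-2.24  1.42 -0.12] g 0.264
[-0.01, 0.16, 0.52]
[-0.01, 0.06, 0.53]
[-0.01, -0.07, 0.53]
[-0.01, -0.2, 0.5]
[-0.01, -0.31, 0.44]
[-0.0, -0.41, 0.35]
```

872.9°, still 7.8 N. Continuing.

>>> {"api": "play_rows", "payload": {"targets": [{"claw": 1, "linear": [0, 0.16, 0.52], "rotation": [-0.006, -0.013, 0.004]}, {"claw": 1, "linear": [0, 0.04, 0.53], "rotation": [0, 0, 0]}, {"claw": 1, "linear": [0, -0.09, 0.53], "rotation": [0, 0, 0]}]}}

```text
time: 19.3
position: [0.4766, 0.1388, 0.1348]
tool_rot: [-1.032, 1.345, 1.018]
ft_force: [-15.1, -4.3, 16.4]
grip_width: 0.267
```

```bash
python3 wind.py .5303 .124 .135 6 14
```

```text
t 19.3 pos [0.4766 0.1388 0.1348] phi 164.6 rad mm 55.7 Ftan -8.19 Frad 13.4 Fz 16.4 g 0.267
world d mm [0.  0.  0.2] pos [0.4766 0.1388 0.1348] yaw 165.54
t 19.3 lin total [-0.01  0.   -0.  ] rot deg total [-0.45 -1.45 -0.54] frac [-0.005  -0.0161 -0.006 ] lin after rot [-0.01  0.    0.  ] F [-15.1  -4.3  16.4] tq [-1.02  2.95 -0.08] g 0.267
[-0.02, -0.1, 0.53]
[-0.01, -0.2, 0.5]
[-0.01, -0.31, 0.43]
[-0.01, -0.41, 0.34]
[-0.01, -0.48, 0.24]
[-0.01, -0.52, 0.11]
```

>>> {"api": "play_rows", "payload": {"targets": [{"claw": 1, "linear": [-0.01, -0.12, 0.53], "rotation": [-0.005, -0.016, -0.006]}, {"claw": 1, "linear": [0, -0.22, 0.49], "rotation": [0, 0, 0]}, {"claw": 1, "linear": [0, -0.33, 0.42], "rotation": [0, 0, 0]}]}}

```text
time: 19.55
position: [0.4937, 0.1653, 0.1348]
tool_rot: [-1.031, 1.339, 1.029]
ft_force: [-9.2, -0.3, 11.3]
grip_width: 0.265
```

```bash
python3 wind.py .5303 .124 .135 6 14
```

```text
t 19.55 pos [0.4937 0.1653 0.1348] phi 131.6 rad mm 55.2 Ftan -7.09 Frad 5.94 Fz 11.3 g 0.265
world d mm [0.  0.  0.2] pos [0.4937 0.1653 0.1348] yaw 165.92
t 19.55 lin total [-0.01  0.   -0.  ] rot deg total [-0.07 -1.07 -0.79] frac [-0.0008 -0.0119 -0.0088] lin after rot [-0.01  0.    0.  ] F [-9.2 -0.3 11.3] tq [-0.14  2.03 -0.08] g 0.265
[-0.02, -0.36, 0.4]
[-0.01, -0.44, 0.3]
[-0.01, -0.5, 0.19]
[-0.01, -0.53, 0.06]
[-0.01, -0.53, -0.07]
[-0.0, -0.5, -0.2]
```

934.4°, 7.1 N: still free.

>>> {"api": "play_rows", "payload": {"targets": [{"claw": 1, "linear": [-0.01, -0.37, 0.4], "rotation": [-0.001, -0.012, -0.009]}, {"claw": 1, "linear": [0, -0.44, 0.3], "rotation": [0, 0, 0]}, {"claw": 1, "linear": [0, -0.5, 0.18], "rotation": [0, 0, 0]}]}}

```text
time: 19.8
position: [0.5237, 0.1782, 0.1348]
tool_rot: [-1.03, 1.332, 1.035]
ft_force: [-8.6, 0.7, 7.4]
grip_width: 0.268
```

```bash
python3 wind.py .5303 .124 .135 6 14; python3 -c "
from h import *
t=get_image('top');s=get_image('scene')
cv2.imwrite('pics/top3.png',np.hstack([cv2.resize(t[230:320,310:390],None,fx=4,fy=4),cv2.resize(s[200:290,255:345],None,fx=4,fy=4)]))"
```

```text
t 19.8 pos [0.5237 0.1782 0.1348] phi 97.0 rad mm 54.6 Ftan -8.42 Frad 1.77 Fz 7.4 g 0.268
world d mm [0.  0.  0.2] pos [0.5237 0.1782 0.1348] yaw 166.19
t 19.8 lin total [-0.01  0.   -0.  ] rot deg total [ 0.2  -0.7  -0.75] frac [ 0.0022 -0.0078 -0.0083] lin after rot [-0.01  0.    0.  ] F [-8.6  0.7  7.4] tq [ 0.18  1.74 -0.01] g 0.268
[-0.02, -0.52, 0.14]
[-0.01, -0.54, -0.0]
[-0.01, -0.52, -0.13]
[-0.0, -0.47, -0.25]
[-0.0, -0.4, -0.36]
[0.0, -0.3, -0.45]
```

View pics/top3.png

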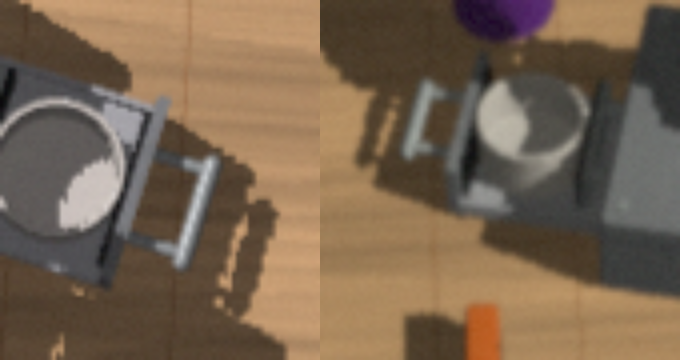

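Both views show the ramekin's rim (top crop 125,165) only a few mm from the lip (about 135), and it is at the pad on the other side. The nip is near, so I'll take small steps.

>>> {"api": "play_rows", "payload": {"targets": [{"claw": 1, "linear": [-0.01, -0.52, 0.13], "rotation": [0.002, -0.008, -0.008]}, {"claw": 1, "linear": [0, -0.54, 0], "rotation": [0, 0, 0]}, {"claw": 1, "linear": [0, -0.52, -0.13], "rotation": [0, 0, 0]}]}}

```text
time: 20.15
position: [0.5548, 0.1723, 0.1348]
tool_rot: [-1.025, 1.325, 1.042]
ft_force: [-6.5, 4.4, 5.5]
grip_width: 0.265
```

```bash
python3 wind.py .5303 .124 .135 5 14
```

```text
t 20.15 pos [0.5548 0.1723 0.1348] phi 63.1 rad mm 54.1 Ftan -7.82 Frad 0.99 Fz 5.5 g 0.265
world d mm [0.  0.  0.2] pos [0.5548 0.1723 0.1348] yaw 166.36
t 20.15 lin total [-0.01  0.   -0.  ] rot deg total [ 0.36 -0.18 -0.87] frac [ 0.004  -0.002  -0.0096] lin after rot [-0.01  0.    0.  ] F [-6.5  4.4  5.5] tq [0.95 1.46 0.08] g 0.265
[-0.01, -0.51, -0.15]
[-0.01, -0.44, -0.3]
[-0.0, -0.36, -0.4]
[-0.0, -0.25, -0.47]
[-0.0, -0.13, -0.52]
```

1002.9°, 7.8 N.

>>> {"api": "play_rows", "payload": {"targets": [{"claw": 1, "linear": [0, -0.51, -0.17], "rotation": [0.004, -0.002, -0.01]}, {"claw": 1, "linear": [0, -0.44, -0.3], "rotation": [0, 0, 0]}, {"claw": 1, "linear": [0, -0.35, -0.4], "rotation": [0, 0, 0]}]}}

```text
time: 20.4
position: [0.5751, 0.1536, 0.1353]
tool_rot: [-1.021, 1.313, 1.048]
ft_force: [-0.9, 9.2, 1.3]
grip_width: 0.266
```

```bash
python3 wind.py .5303 .124 .135 5 14
```

```text
t 20.4 pos [0.5751 0.1536 0.1353] phi 33.5 rad mm 53.7 Ftan -8.2 Frad 4.28 Fz 1.3 g 0.266
world d mm [ 0.   0.  -0.3] pos [0.5751 0.1536 0.1353] yaw 166.53
t 20.4 lin total [ 0.01 -0.   -0.  ] rot deg total [ 0.53  0.51 -0.78] frac [ 0.0059  0.0056 -0.0087] lin after rot [0.01 0.   0.  ] F [-0.9  9.2  1.3] tq [2.18 0.19 0.  ] g 0.266
[0.0, -0.38, -0.37]
[-0.01, -0.23, -0.48]
[-0.01, -0.11, -0.52]
[-0.0, 0.02, -0.54]
[-0.0, 0.15, -0.52]
```

1032.5°, 8.2 N.

>>> {"api": "play_rows", "payload": {"targets": [{"claw": 1, "linear": [0.01, -0.38, -0.38], "rotation": [0.006, 0.006, -0.009]}, {"claw": 1, "linear": [0, -0.23, -0.48], "rotation": [0, 0, 0]}, {"claw": 1, "linear": [0, -0.11, -0.52], "rotation": [0, 0, 0]}]}}

```text
time: 20.65
position: [0.5829, 0.1313, 0.1361]
tool_rot: [-1.019, 1.295, 1.048]
ft_force: [7.9, 10.2, -4.1]
grip_width: 0.267
```

```bash
python3 wind.py .5303 .124 .135 5 12
```

```text
t 20.65 pos [0.5829 0.1313 0.1361] phi 7.9 rad mm 53.1 Ftan -9.06 Frad 9.19 Fz -4.1 g 0.267
world d mm [ 0.   0.  -1.1] pos [0.5829 0.1313 0.1361] yaw 166.62
t 20.65 lin total [ 0.04 -0.   -0.  ] rot deg total [ 0.62  1.29 -0.26] frac [ 0.0069  0.0143 -0.0028] lin after rot [0.04 0.   0.  ] F [ 7.9 10.2 -4.1] tq [ 2.52 -1.77  0.03] g 0.267
[0.03, -0.19, -0.42]
[-0.01, -0.03, -0.46]
[-0.01, 0.07, -0.45]
[-0.01, 0.16, -0.43]
[-0.01, 0.25, -0.39]
```

>>> {"api": "play_rows", "payload": {"targets": [{"claw": 1, "linear": [0.04, -0.19, -0.44], "rotation": [0.007, 0.014, -0.003]}, {"claw": 1, "linear": [0, -0.02, -0.5], "rotation": [0, 0, 0]}]}}

```text
time: 20.82
position: [0.5835, 0.1184, 0.136]
tool_rot: [-1.021, 1.296, 1.039]
ft_force: [7.5, 9.7, -4.2]
grip_width: 0.266
```

```bash
python3 wind.py .5303 .124 .135 5 12
```

```text
t 20.82 pos [0.5835 0.1184 0.136 ] phi -6.1 rad mm 53.5 Ftan -10.47 Frad 6.44 Fz -4.2 g 0.266
world d mm [ 0.  0. -1.] pos [0.5835 0.1184 0.136 ] yaw 166.36
t 20.82 lin total [ 0.04  0.   -0.  ] rot deg total [0.37 1.11 0.08] frac [0.0041 0.0123 0.0009] lin after rot [0.04 0.   0.  ] F [ 7.5  9.7 -4.2] tq [ 2.44 -1.8   0.09] g 0.266
[0.03, -0.07, -0.45]
[-0.01, 0.08, -0.45]
[-0.01, 0.18, -0.43]
[-0.01, 0.26, -0.38]
[-0.01, 0.33, -0.32]
```

1072°: 10.5 N, so the effort is rising. The nip began around 1045°. About 15–20° more.

>>> {"api": "play_rows", "payload": {"targets": [{"claw": 1, "linear": [0.04, -0.05, -0.45], "rotation": [0.004, 0.012, 0.001]}, {"claw": 1, "linear": [0, 0.08, -0.3], "rotation": [0, 0, 0]}]}}

```text
time: 20.98
position: [0.5818, 0.1101, 0.1363]
tool_rot: [-1.022, 1.293, 1.034]
ft_force: [10.8, 7.4, -7.0]
grip_width: 0.265
```

```bash
python3 wind.py .5303 .124 .135 5 8
```

```text
t 20.98 pos [0.5818 0.1101 0.1363] phi -15.1 rad mm 53.3 Ftan -9.94 Frad 8.5 Fz -7.0 g 0.265
world d mm [ 0.   0.  -1.3] pos [0.5818 0.1101 0.1363] yaw 166.31
t 20.98 lin total [ 0.05  0.   -0.  ] rot deg total [0.31 1.13 0.36] frac [0.0035 0.0126 0.0041] lin after rot [0.05 0.   0.  ] F [10.8  7.4 -7. ] tq [ 2.04 -2.51  0.04] g 0.265
[0.04, -0.04, -0.31]
[-0.01, 0.07, -0.3]
[-0.01, 0.11, -0.29]
[-0.01, 0.15, -0.27]
[-0.01, 0.19, -0.24]
```

>>> {"api": "play_rows", "payload": {"targets": [{"claw": 1, "linear": [0.05, -0.02, -0.4], "rotation": [0.003, 0.013, 0.004]}, {"claw": 1, "linear": [0, 0.08, -0.4], "rotation": [0, 0, 0]}]}}

```text
time: 21.15
position: [0.5792, 0.1023, 0.1364]
tool_rot: [-1.025, 1.291, 1.035]
ft_force: [8.7, 8.9, -8.5]
grip_width: 0.269
```

```bash
python3 wind.py .5303 .124 .135 5 8
```

```text
t 21.15 pos [0.5792 0.1023 0.1364] phi -23.9 rad mm 53.5 Ftan -11.63 Frad 4.36 Fz -8.5 g 0.269
world d mm [ 0.   0.  -1.4] pos [0.5792 0.1023 0.1364] yaw 166.43
t 21.15 lin total [ 0.05  0.   -0.  ] rot deg total [0.44 1.14 0.43] frac [0.0048 0.0127 0.0048] lin after rot [0.05 0.   0.  ] F [ 8.7  8.9 -8.5] tq [ 2.11 -2.15  0.04] g 0.269
[0.05, 0.02, -0.31]
[-0.01, 0.12, -0.28]
[-0.01, 0.16, -0.26]
[-0.01, 0.19, -0.24]
[-0.01, 0.22, -0.21]
```

>>> {"api": "play_rows", "payload": {"targets": [{"claw": 1, "linear": [0.05, 0.04, -0.38], "rotation": [0.005, 0.013, 0.005]}, {"claw": 1, "linear": [0.01, 0.12, -0.3], "rotation": [0, 0, 0]}]}}

```text
time: 21.32
position: [0.5763, 0.0965, 0.1364]
tool_rot: [-1.025, 1.291, 1.031]
ft_force: [10.9, 7.7, -7.8]
grip_width: 0.266
```

```bash
python3 wind.py .5303 .124 .135 1 1
```

```text
t 21.32 pos [0.5763 0.0965 0.1364] phi -30.8 rad mm 53.6 Ftan -12.23 Frad 5.44 Fz -7.8 g 0.266
world d mm [ 0.   0.  -1.4] pos [0.5763 0.0965 0.1364] yaw 166.3
t 21.32 lin total [ 0.06  0.   -0.  ] rot deg total [0.3  1.1  0.56] frac [0.0034 0.0122 0.0062] lin after rot [0.06 0.   0.  ] F [10.9  7.7 -7.8] tq [ 1.8  -2.58  0.03] g 0.266
[0.05, -0.04, -0.05]
```

1097°: 12.2 N, +4.1 N over running. Stopping here. I'll settle slightly downward and release.

>>> {"api": "play_rows", "payload": {"targets": [{"claw": 1, "linear": [0.06, 0, 0], "rotation": [0, 0, 0]}, {"claw": 1, "linear": [0, 0, 0], "rotation": [0, 0, 0]}, {"claw": 0, "linear": [0, 0, 0], "rotation": [0, 0, 0]}, {"claw": 0, "linear": [0, 0, 0], "rotation": [0, 0, 0]}, {"claw": 0, "linear": [0, 0, 0], "rotation": [0, 0, 0]}, {"claw": 0, "linear": [0, 0, 0], "rotation": [0, 0, 0]}, {"claw": 0, "linear": [0, 0, 0], "rotation": [0, 0, 0]}, {"claw": 0, "linear": [0, 0, 0], "rotation": [0, 0, 0]}]}}

```text
time: 21.98
position: [0.5766, 0.0956, 0.1348]
tool_rot: [-1.024, 1.291, 1.03]
ft_force: [-0.1, -0.3, -0.2]
grip_width: 0.636
```

```bash
python3 wind.py .5303 .124 .135 1 1
```

```text
t 21.98 pos [0.5766 0.0956 0.1348] phi -31.6 rad mm 54.3 Ftan 0.27 Frad 0.06 Fz -0.2 g 0.636
world d mm [0.  0.  0.2] pos [0.5766 0.0956 0.1348] yaw 166.25
t 21.98 lin total [-0.01 -0.    0.  ] rot deg total [0.26 1.12 0.61] frac [0.0029 0.0124 0.0068] lin after rot [-0.01  0.    0.  ] F [-0.1 -0.3 -0.2] tq [ 0.08 -0.11  0.01] g 0.636
[-0.01, -0.01, -0.04]
```

>>> {"api": "play_rows", "payload": {"targets": [{"claw": 0, "linear": [-0.3, 0, 0], "rotation": [0, 0, 0]}, {"claw": 0, "linear": [-0.5, 0, 0], "rotation": [0, 0, 0]}, {"claw": 0, "linear": [-0.8, 0, 0], "rotation": [0, 0, 0]}, {"claw": 0, "linear": [-1, 0, 0], "rotation": [0, 0, 0]}, {"claw": 0, "linear": [-1, 0, 0], "rotation": [0, 0, 0]}, {"claw": 0, "linear": [-1, 0, 0], "rotation": [0, 0, 0]}, {"claw": 0, "linear": [-1, -0.5, 0], "rotation": [0, 0, 0]}, {"claw": 0, "linear": [-0.5, -0.8, 0], "rotation": [0, 0, 0]}, {"claw": 0, "linear": [0, -0.8, 0], "rotation": [0, 0, 0]}, {"claw": 0, "linear": [0, 0, 0], "rotation": [0, 0, 0]}]}}

```text
time: 22.82
position: [0.6256, 0.0807, 0.3059]
tool_rot: [-1.029, 1.286, 1.027]
ft_force: [-1.7, -1.1, -0.6]
grip_width: 1.0
```

Run:
```python
from h import *
go([.5766,.0956,.3],166)
C=cam('wrist');w=get_image('wrist');s=get_image('scene')
cv2.imwrite('pics/fin.png',np.hstack([cv2.resize(w,(480,360)),cv2.resize(s[180:290,250:350],(320,360))]))
S=cam('scene');a=np.radians(-31)
k=np.array([.5349+.055*np.cos(a),.1222+.055*np.sin(a),.1515])
def red(im,u):
    x,y=np.int32(u);b=(max(x-40,0),max(y-40,0),x+40,y+40);return blob(mask(im,(0,150,60),(8,255,255),b)|mask(im,(172,150,60),(180,255,255),b))
rw,bw=red(w,proj(C,k));rs,bs=red(s,proj(S,k));print(rw,bw,proj(C,k),rs,bs,proj(S,k));print('knob',tri((C,rw),(S,rs)))
```

```text
world d mm [-49.   14.9  -5.9] pos [0.6256 0.0807 0.3059] yaw 166.34
t 22.82 lin total [0.2  2.05 0.11] rot deg total [0.35 1.1  0.96] frac [0.0038 0.0122 0.0106] lin after rot [0.24 2.04 0.1 ] F [-1.7 -1.1 -0.6] tq [ 0.01 -0.12  0.03] g 1.0
[328.08921438 169.24766977] [314 153  30  33 751] [324.04552413 168.05248001] [354.40350877 229.64035088] [351 222   8  16 114] [352.53977515 229.39248484]
knob (array([0.58379793, 0.09774563, 0.1523693 ]), [np.float64(0.8), np.float64(0.8)])
```

View pics/fin.png

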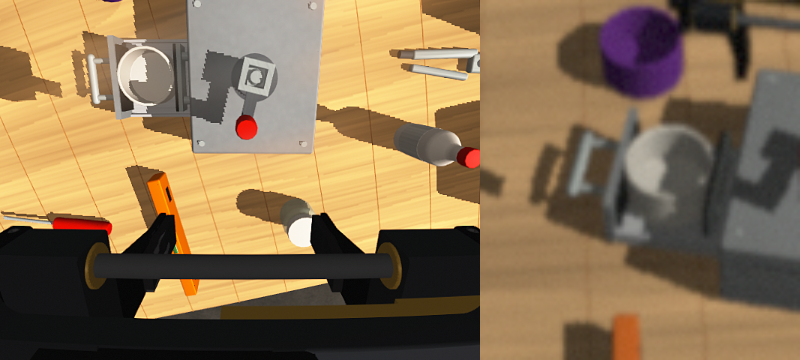

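The final view shows the crank down on the shaft, with the knob measured at z = 0.152 against 0.1515 expected. The ramekin sits closed between lip and pad, the bystanders are in place, and the robot is clear.

```bash
python3 -c "
from bench import *
print(close_job())"
```

```text
the job is handed in; nothing more can be done
None
```

The crank is fully down on the square shaft and the ramekin is nipped between the tray's lip and the pad. I wound it about 3.05 turns clockwise by the handle, then let go and handed the job in at about 23 s, with no verdict reported.

- **Effort:** it ran at about 8.1 N at the handle (7.1 to 9.4 N). It began to rise near 2.9 turns, and I stopped at 12.2 N, which is +4.1 N or about 1.5 times running. Single readings scatter by about 0.6 N and one on the rise dipped. The trend puts the true hold nearer +3.7 N, still within the firm range and below the cracking level.
- **Crank seated:** after release the handle's middle measured 152.4 mm high, against 151.5 mm if fully home. During winding the tool pulled slightly upward on the handle at times, but this check shows the crank stayed home.
- **Disagreements:** while winding, sideways and vertical forces reached about 31 N from path and tilt errors, below the limits. The handle's final angle by camera was about −27°, against −31° by the arm.
- **Last look:** the ramekin sits between lip and pad, and the nearby tools in view looked undisturbed. I did not look again at the pink crank, the tape or the scraper at the end. The gripper was open and clear of everything.

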